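# Fit the portafilter cradle plate on the bar scale

### The job

Pick up the portafilter cradle plate by its orange fin and fit it on the bar scale: its three grooves must sit fully down on the three balls with all three sprung rollers snapped over its rim, then let go. Feel your way so that the plate goes in centred and no roller spring is overbent (no roller pushed out more than 8.5 mm), push with no more than about 12 N as the weighing cell is delicate, and leave the cup, the jug and the jar where they are.

Things in the scene. Friction and masses are not known exactly. Their poses are not given: they have to be found in the camera images.
- plate_grip (a point): Cradle plate (loose, about 0.36 kg), mid fin. Orange upright fin 60 mm long along x, 16 mm thick along y (grip across y), 52 mm tall on an aluminium disc; this point is 34 mm above the disc's top. Axes of the plate, z up. The plate starts level on the mat.
- plate_base (a point): Centre of the disc's underside, 49 mm below the grip point; plate axes. Disc 15 mm thick; rim bevelled: 88 mm across at the underside, 120 mm 9 mm up, 108 mm at the top. Below it, three radial 45-degree V grooves at 0, 120, 240 degrees from +x, centred 38 mm out, mouth 20 mm wide, walls reaching 10 mm down. Any of the three matching turns will do.
- saddle (a point): Middle of the saddle floor on top of the fin, 18 mm above the grip point, plate axes; the 38 mm gap (along x) between two horns 12 mm tall. A good place to press the plate down.
- scale_top (a point): Centre of the top face of the bar scale's fixed black housing (190 x 190 mm, this face 45 mm above the counter), x away from the green display, z up. The round deck on it is not measured: see scale. Fully home, the plate's grip point is nominally 80.9 mm above this point (1.5 mm more or less with the deck).
- scale: The housing; origin on the counter below its centre. Its 168 mm aluminium deck (top about 55 mm up) carries three 14 mm steel balls, 38 mm out at 0, 120, 240 degrees from x, centres 12 mm above the deck. Deck's axis may lie up to 8 mm off the housing's centre in x and in y, turned up to 0.05 rad, 1.5 mm up or down: find it by feel or eye. It does not shift under load.
- clip_a (a joint): Sprung roller at 60 degrees (10 mm steel ball on a red carriage, 37 mm above the deck, 58 mm from its axis when in). Value in m: 0 sprung in with no plate, grows outward; about 0.007 riding over the plate's widest edge, about 0.0025 with the plate fully home under it; above 0.0085 its spring is overbent; hard stop at 0.012. Spring 330 N/m, 0.66 N at 0.
- clip_b (a joint): Sprung roller at 180 degrees (display side), like clip_a. Lowering the plate, the rollers touch the lower bevel about 14 mm above home (up to 6 mm sooner if off-centre); the widest edge passes them about 6 mm above home, and then the springs draw the plate down and the grooves centre it on the balls, if it is free to move.
- clip_c (a joint): Sprung roller at 300 degrees, like clip_a. Balls and rollers are slippery (friction about 0.12). Pushing the centred plate past the rollers takes about 11 N; if it is more than 1.5 mm off as its widest edge passes, a roller's spring is overbent, so slide the way the side force pushes (about 0.5 N per mm off).
- mat: black rubber mat, 150 x 150 x 5 mm, fixed, on which the plate stands at the start; origin at the centre of its underside
- cup: white cup, 76 mm across, 60 mm tall; origin under its centre; leave alone
- jug: steel milk jug, 80 mm across, 100 mm tall; origin under its centre; leave alone
- jar: amber jar with a white cap, 64 mm across, 85 mm tall; origin under its centre; leave alone
Mind the look-alikes: they are no part of the job. What is shaped like the part that bears plate_grip but yellow is not meant.

How it is judged:
On the way, in this order (a step that is already met when the one before it is completed fails the run):
1. the plate is lifted off the mat (z of plate_grip in the frame of mat above 0.09 m), for 0.2 s.
2. the plate is fully home on the scale, all three rollers over its rim (value of joint clip_a between 0.001 and 0.004 m and value of joint clip_b between 0.001 and 0.004 m and value of joint clip_c between 0.001 and 0.004 m and z of plate_grip in the frame of scale_top below 0.0845 m and angle between plate_grip's own z axis and vertical below 0.04 rad), for 0.2 s.
At the end, for the whole second after the job is handed in: The plate is level (within 0.04 rad) and fully down on the three balls: each of the three roller joints reads between 1 and 4 mm and the grip point is less than 84.5 mm above the housing's top; the plate is released and at rest (all of step 2 and contact force between plate and the fingers below 0.1 N and linear speed of plate below 0.01 m/s); the robot touches nothing.
It fails at once if a roller's spring is overbent: a roller is pushed out more than 8.5 mm (value of joint any of clip_a, clip_b, clip_c above 0.0085 m).
It fails at once if the plate bears on the scale's balls and rollers with more than 45 N in all (at rest, fully home, it is 18 to 24 N, from weight and springs) (contact force between plate and scale above 45 N).
It fails at once if the arm or gripper presses on the scale with more than 45 N (contact force between the arm and scale above 45 N).
It fails at once if the cup, the jug or the jar is pushed more than 20 mm (distance of any of cup, jug, jar from where it was at the start of the episode above 0.02 m).
It also fails if it takes over 64 s, if anything falls off the work surface, if the arm or the gripper's body presses on something with over 40 N, if the wrist force passes 120 N, or if a joint passes its speed limit or range.

### The arm

A 6-joint arm with a two-finger parallel gripper is mounted at the origin on the work surface. World frame = base frame: x ahead of the robot, y to its left, z up, the work surface at z = 0. Lengths are in m, angles in rad, forces in N, time in s.
With the tool pointing down it reaches from about 0.35 to 0.975 m from the base axis. Payload 4.9 kg.
Tool frame: the origin (TCP) lies midway between the tips of the shut fingers; the grasp point (between the pads) lies 19 mm behind it; z points along the fingers, y is the direction in which the jaws open and shut (so a half turn about z gives the same grasp; the last joint's range is limited). The gripper opens to 85 mm and grips with 20 to 120 N. Pads are 22 mm wide; open, the fingers measure 114 mm over their backs; the gripper's body (76 mm by 85 mm) begins 54 mm behind the grasp point. The pads swing forward as they close: fully open they stand 13 mm farther back than shut.
Start: joints at [-1.337, 0.053, 1.613, -0, 1.476, -0.119], TCP at [0.216, -0.586, 0.204] pointing down, gripper open.
Joint ranges: [-3.01, 3.01], [-1.01, 2.22], [0.06, 2.58], [-1.02, 4.17], [0.09, 2.62], [-3.14, 3.14]. Speed limits (rad/s): [2.57, 2.57, 3.14, 3.14, 3.14, 3.14].

### API

Orientations are given as a rotation vector (axis times angle).
In Python, from station import ctrl gives the robot as it stands.
- The arm moves only by the tool drive_tool, never from a script. Its argument "moves" is one flat list of numbers, 7 for each row, row after row: the turn, a rotation vector about the world's x, y, z in degrees, then the shift along the world's x, y, z in m, then the closure, from 0 (fully open) to 1 (shut). A call has exactly 5 rows; each row shifts and turns the commanded pose from where the row before left it; what a row does not reach is not made up. A row lasts 1/8 s, in which the tool goes at most 62.5 mm and 10.7 degrees, less where a joint would pass 70% of its speed; a pose out of reach is approached as far as the arm can. A call is refused whole if a number of a shift passes 0.0625 or a number of a turn 10.7, either way. A call with a gripper value outside its range is refused whole. The fingers move at their own pace and stop on an object; "newtons" is the grip in N (left out, the last holds). Time passes only in rows, so rows that do not move let the fingers close, or fill a call up. It gives the time, the measured TCP pose, the force and the opening at its end, in the units of the state.
- ctrl.get_obs(): the state, without advancing time (a new reading comes with each control period).
- ctrl.get_image(name): name is "scene" or "top" or "wrist"; returns the picture (384x512x3 uint8, red, green, blue); there is no depth.
- ctrl.get_calibration(name): a dict with "fx", "fy", "cx", "cy" (pixels), "rvec" (rotation vector, rad) and "tvec" (3), from world to camera coordinates, as OpenCV has them; the wrist camera has in their place "T_tool_cam" (4x4, takes a point from camera to tool coordinates, whose origin is the TCP and whose axes are the flange's). Camera axes: x right, y down, z forward; pixel columns grow to the right and rows downward; lengths in m; the calibration is good to about 2 mm. The wrist camera is an equidistant fisheye: a pixel r from the principal point sees the ray r / f radians off the axis. A picture is of the moment at which its call begins: read the wrist's pose just before it. get_calibration takes no time and is no camera call.
- ctrl.finish_job(): hands the job in, once; it reports no verdict.
The state is a dict: "t": time; "q": joint angles; "dq": joint speeds; "effort": joint torques, N m; "tool_pos": TCP position; "tool_rot": TCP orientation; "contact_force": force on the tool from outside, world axes, zero at the start; "wrist_torque": the same for the moment, N m; "opening": finger opening in m.
Only numpy, scipy, OpenCV 4.12 (cv2) and the standard library are available. Lean on these libraries where they do the work, as an engineer would, in place of code of your own. Each camera call takes 0.05 s, during which the arm holds its last target.

## Working session

There is one attempt and no reset: what is moved stays moved. The work goes in short steps, Python scripts to look and compute and a tool call to move; the robot and the scene stay as the last step left them, time stands still between calls to the robot, and variables do not carry over. Pictures are saved under pics/ and viewed, and the job is handed in when it is done.

Besides the shell and the picture viewer there is one more tool, called as name(argument=value, ...), one argument or row to a line, values as JSON. drive_tool: Moves the arm, as the interface text tells. Its arguments: {"type":"object","properties":{"moves":{"type":"array","items":{"type":"number"}},"newtons":{"type":"number"}},"required":["moves"]}

```bash
ls; mkdir -p pics; python3 - <<'E'
from station import ctrl
import cv2
o=ctrl.get_obs();print(o)
for n in("scene","top","wrist"):
    im=ctrl.get_image(n);cv2.imwrite(f"pics/{n}0.png",im[:,:,::-1]);print(n,ctrl.get_calibration(n))
E
```

```text
pics
{'t': 0.0, 'q': array([-1.33700525e+00,  5.33377298e-02,  1.61431447e+00, -1.02601560e-05,
        1.47600461e+00, -1.19000779e-01]), 'dq': array([-0.00036494, -0.00123322,  0.00146184,  0.00037779,  0.001149  ,
       -0.00133199]), 'effort': array([-8.74865127e-04, -3.93673074e+01, -3.70179605e+01, -1.27654339e-04,
        7.01777419e-03,  1.05263015e-05]), 'tool_pos': array([ 0.2157857 , -0.58583371,  0.20306272]), 'tool_rot': array([-3.09081463e+00, -5.50934764e-01,  2.01877194e-04]), 'contact_force': array([ 0.03506006, -0.21743889, -0.12095707]), 'wrist_torque': array([-0.0323891 , -0.02089815, -0.03633783]), 'opening': 0.08517707885057493}
scene {'fx': 375.5770452341596, 'fy': 375.5770452341596, 'cx': 251.67246320288203, 'cy': 193.58917214127558, 'rvec': array([ 2.06060312,  1.12745713, -0.48803068]), 'tvec': array([-0.32466836, -0.27198873,  1.37902529])}
top {'fx': 433.86125294131756, 'fy': 433.86125294131756, 'cx': 256.0883401293776, 'cy': 198.08731890630108, 'rvec': array([ 2.02506132, -2.18277897,  0.26286187]), 'tvec': array([0.02744396, 0.57615743, 1.05250839])}
wrist {'fx': 297.3186396354542, 'fy': 297.3186396354542, 'cx': 256.77129844775044, 'cy': 189.11434164560217, 'T_tool_cam': array([[ 0.00139088, -0.9605713 , -0.2780303 ,  0.0697602 ],
       [ 0.99999767,  0.00179489, -0.00119861, -0.00106775],
       [ 0.00165038, -0.27802799,  0.96057156, -0.16930313],
       [ 0.        ,  0.        ,  0.        ,  1.        ]])}
```

View pics/scene0.png

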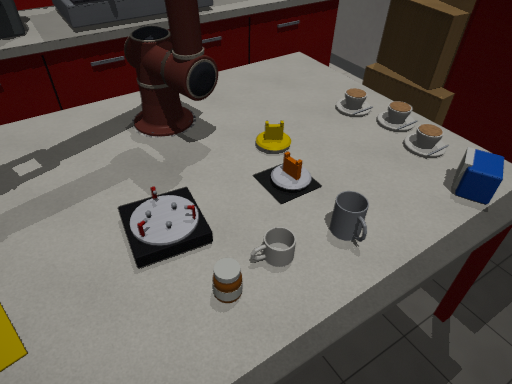

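View pics/top0.png

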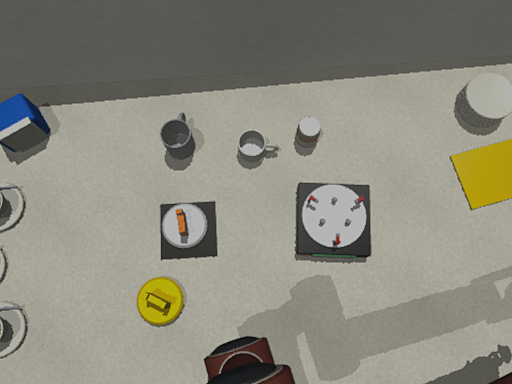

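View pics/wrist0.png

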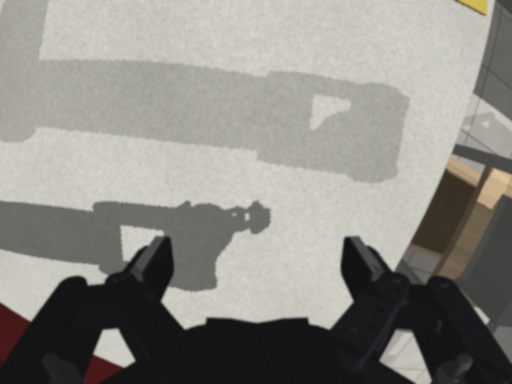

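The top view shows the scale at (333,219), the plate at (184,226) with its orange fin, the yellow decoy at (160,300), and the cup, jug and jar above them. Next I measure.

```bash
cat > h.py <<'E'
import numpy as np, cv2
from station import ctrl
from scipy.spatial.transform import Rotation as R
def cast(name,px,z,pose=None):
    c=ctrl.get_calibration(name);px=np.atleast_2d(px).astype(float)
    if name!="wrist":
        Rm=cv2.Rodrigues(c["rvec"])[0];o=-Rm.T@c["tvec"]
        d=np.c_[(px[:,0]-c["cx"])/c["fx"],(px[:,1]-c["cy"])/c["fy"],np.ones(len(px))]@Rm
    else:
        u=(px[:,0]-c["cx"])/c["fx"];v=(px[:,1]-c["cy"])/c["fy"];r=np.hypot(u,v)+1e-12
        d=np.c_[u/r*np.sin(r),v/r*np.sin(r),np.cos(r)]
        Rt=R.from_rotvec(pose[1]).as_matrix();T=c["T_tool_cam"]
        o=pose[0]+Rt@T[:3,3];d=d@T[:3,:3].T@Rt.T
    return o+d*((z-o[2])/d[:,2])[:,None]
def pix(name,P):
    c=ctrl.get_calibration(name);K=np.array([[c["fx"],0,c["cx"]],[0,c["fy"],c["cy"]],[0,0,1]])
    return cv2.projectPoints(np.atleast_2d(P).astype(float),c["rvec"],c["tvec"],K,None)[0][:,0]
def pixw(P,pose):
    c=ctrl.get_calibration("wrist");Rt=R.from_rotvec(pose[1]).as_matrix();T=c["T_tool_cam"]
    p=((np.atleast_2d(P)-pose[0])@Rt-T[:3,3])@T[:3,:3]
    th=np.arctan2(np.hypot(p[:,0],p[:,1]),p[:,2]);a=np.arctan2(p[:,1],p[:,0])
    return np.c_[c["cx"]+c["fx"]*th*np.cos(a),c["cy"]+c["fy"]*th*np.sin(a)]
E
python3 - <<'E'
from h import *
im=cv2.imread("pics/top0.png")
cv2.imwrite("pics/topz.png",np.hstack([cv2.resize(im[180:270,150:230],None,fx=4.8,fy=5,interpolation=2)[:450],cv2.resize(im[175:265,290:375],None,fx=4.8,fy=5,interpolation=2)]))
hsv=cv2.cvtColor(im,cv2.COLOR_BGR2HSV)
# orange
m=cv2.inRange(hsv,(5,150,90),(18,255,255));m[:, :150]=0;m[:,230:]=0;m[:190]=0;m[270:]=0
ys,xs=np.where(m);print("fin",len(xs),xs.mean(),ys.mean())
p=cast("top",np.c_[xs,ys],0.068)[:,:2];print(p.mean(0),p.min(0),p.max(0))
w,v=np.linalg.eigh(np.cov(p.T));print("yaw",np.degrees(np.arctan2(v[1,1],v[0,1])))
g=cv2.cvtColor(im,cv2.COLOR_BGR2GRAY)
for nm,(x0,y0,x1,y1),th,z in [("mat",(150,190,230,270),0,.005),("house",(285,172,385,268),0,.045)]:
    s=(g[y0:y1,x0:x1]<75).astype(np.uint8)*255
    n,l,st,_=cv2.connectedComponentsWithStats(s);k=1+st[1:,4].argmax()
    c=cv2.findContours((l==k).astype(np.uint8),cv2.RETR_EXTERNAL,cv2.CHAIN_APPROX_NONE)[0][0][:,0]+[x0,y0]
    W=cast("top",c,z)[:,:2].astype(np.float32);print(nm,cv2.minAreaRect(W),st[k])
for nm,(x0,y0,x1,y1),z in [("disc",(155,195,215,255),.020),("deck",(299,184,370,256),.055)]:
    s=((g[y0:y1,x0:x1]>110)).astype(np.uint8)*255
    n,l,st,_=cv2.connectedComponentsWithStats(s);k=1+st[1:,4].argmax()
    c=cv2.findContours((l==k).astype(np.uint8),cv2.RETR_EXTERNAL,cv2.CHAIN_APPROX_NONE)[0][0]
    c=cv2.convexHull(c)[:,0]+[x0,y0]
    W=cast("top",c,z)[:,:2].astype(np.float32);print(nm,cv2.fitEllipse(W),cv2.minEnclosingCircle(W),st[k])
E
```

```text
fin 131 180.61068702290078 221.16030534351145
[0.53053466 0.18029669] [0.50238897 0.17168877] [0.56219342 0.19126496]
yaw -173.66174986720392
mat ((0.5178989171981812, 0.17075899243354797), (0.14635886251926422, 0.14800626039505005), 89.06016540527344) [  11   12   56   58 1253]
house ((0.5092599391937256, -0.21064680814743042), (0.19270402193069458, 0.19523273408412933), 83.4002914428711) [  10   11   76   76 2007]
disc ((0.5552647113800049, 0.19423042237758636), (0.1706102192401886, 0.2305411696434021), 48.77409362792969) ((0.5354089140892029, 0.1802428513765335), 0.10951791703701019) [   0    0   60   60 2162]
deck ((0.5200619697570801, -0.2130049169063568), (0.16677992045879364, 0.16762544214725494), 0.0895998403429985) ((0.5203889012336731, -0.21303343772888184), 0.0841664969921112) [   3    0   65   63 3009]
```

View pics/topz.png

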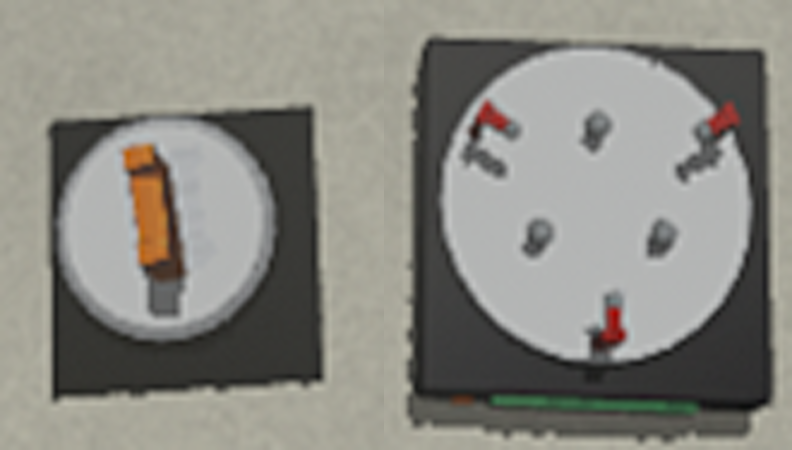

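drive_tool(
  moves=[0,0,-1.4,0.03,0.037,0.01,0,0,0,-1.4,0.03,0.037,0.01,0,0,0,-1.4,0.03,0.037,0.01,0,0,0,-1.4,0.03,0.037,0.01,0,0,0,-1.4,0.03,0.037,0.01,0],
)

```text
t: 0.78
tool_pos: [0.3666, -0.4, 0.2543]
tool_rot: [-3.121, -0.36, 0.0]
contact_force: [0.1, 0.2, -1.2]
opening: 0.0854
```

drive_tool(
  moves=[0,0,-1.4,0.03,0.037,0,0,0,0,-1.4,0.03,0.037,0,0,0,0,-1.4,0.03,0.037,0,0,0,0,-1.4,0.03,0.037,0,0,0,0,-1.4,0.03,0.037,0,0],
)

```text
t: 1.4
tool_pos: [0.5166, -0.2151, 0.254]
tool_rot: [-3.137, -0.169, 0.0]
contact_force: [0.3, -0.0, 0.0]
opening: 0.0852
```

drive_tool(
  moves=[0,0,0,0,0,0,0,0,0,0,0,0,0,0,0,0,0,0,0,0,0,0,0,0,0,0,0,0,0,0,0,0,0,0,0],
)

```text
t: 2.02
tool_pos: [0.5156, -0.2171, 0.2544]
tool_rot: [3.137, 0.168, 0.0]
contact_force: [0.0, -0.5, 0.4]
opening: 0.0857
```

```bash
python3 - <<'E'
from h import *
o=ctrl.get_obs();im=ctrl.get_image("wrist")[:,:,::-1]
np.savez("pose1.npz",p=o["tool_pos"],r=o["tool_rot"]);print(o["t"],o["tool_pos"],o["tool_rot"],o["contact_force"])
cv2.imwrite("pics/w1.png",im);cv2.imwrite("pics/w1z.png",cv2.resize(im[20:320,60:460],None,fx=2,fy=2))
E
```

```text
2.025 [ 0.51562845 -0.21710928  0.25435557] [3.13699732e+00 1.68431451e-01 1.48259578e-04] [ 0.03375245 -0.46357789  0.40095893]
```

View pics/w1z.png

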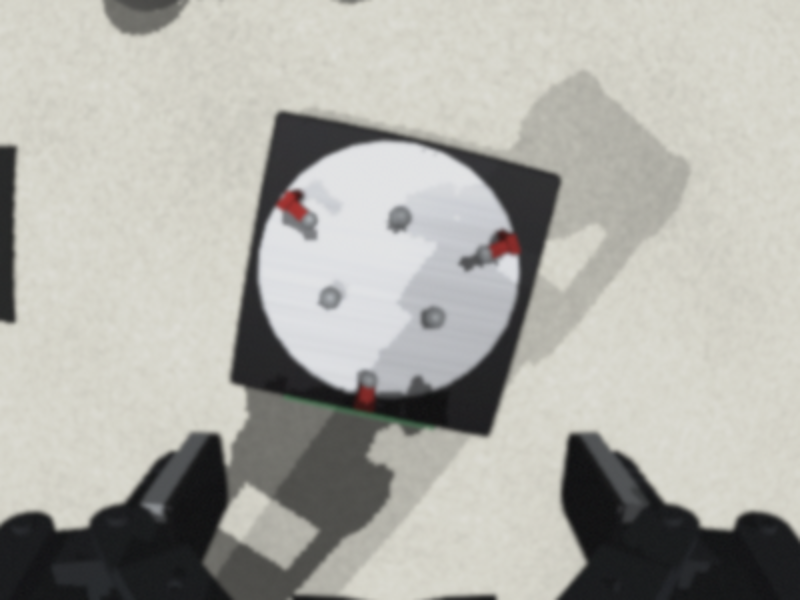

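```bash
python3 - <<'E'
from h import *
d=np.load("pose1.npz");pose=(d["p"],d["r"])
im=cv2.imread("pics/w1.png");g=cv2.cvtColor(im,cv2.COLOR_BGR2GRAY)
z=lambda *a:np.array(a)/2.+[60,20]-.25
x0,y0=60,20
s=(g[20:320,60:460]>150).astype(np.uint8)
# housing dark contour
b=((g<80)&(cv2.cvtColor(im,cv2.COLOR_BGR2HSV)[...,1]<90)).astype(np.uint8);b[225:]=0 if False else b[225:]
# balls: refine by centroid of dark pixels near guess
bl=[]
for zc in [(400,217),(330,297),(433,317)]:
    c=z(*zc);
    u=int(round(c[0]));v=int(round(c[1]));w=g[v-10:v+11,u-10:u+11].astype(float)
    bg=np.percentile(w,80);m=(w<bg-35).astype(np.uint8);n,l,st,ce=cv2.connectedComponentsWithStats(m);k=1+st[1:,4].argmax()
    print("ball",ce[k]+[u-10,v-10],st[k]);bl.append((st[k][:2]+(st[k][2:4]-1)/2.)+[u-10,v-10])
bl=np.array(bl);print(bl)
B=cast("wrist",bl,.067,pose);print(B)
B2=B[:,:2];c=B2.mean(0);print("centre",c,"radii",np.hypot(*(B2-c).T),"ang",np.degrees(np.arctan2(*(B2-c).T[::-1])))
rl=np.array([z(308,219),z(486,255),z(367,380)])
Rr=cast("wrist",rl,.092,pose)[:,:2];print(Rr,np.hypot(*(Rr-c).T),np.degrees(np.arctan2(*(Rr-c).T[::-1])),"roller ctr",Rr.mean(0))
cs=np.array([z(277,112),z(560,177),z(490,436),z(232,383)])
H=cast("wrist",cs,.045,pose)[:,:2];print("house",H,H.mean(0)); e=H[0]-H[3]; e2=H[1]-H[2];e3=H[0]-H[1]
print(np.degrees(np.arctan2(e[1],e[0])),np.degrees(np.arctan2(e2[1],e2[0])),np.degrees(np.arctan2(e3[1],e3[0])))
# deck circle contour: edges vs dark housing sampling rays from centre
pc=pixw([[*c,.055]],pose)[0];pts=[]
for a in np.radians(np.arange(0,360,3)):
    rr=np.arange(.070,.094,.0003);P=np.c_[c[0]+rr*np.cos(a),c[1]+rr*np.sin(a),0*rr+.055]
    q=pixw(P,pose).astype(np.float32);v=cv2.remap(g,q[:,0].reshape(1,-1),q[:,1].reshape(1,-1),cv2.INTER_LINEAR)[0].astype(float)
    dd=v[8:]-v[:-8];i=dd.argmin()
    if dd[i]<-50: pts.append(P[i+4,:2])
pts=np.array(pts);
A=np.c_[2*pts,np.ones(len(pts))]
for _ in range(4):
    s=np.linalg.lstsq(A,(pts**2).sum(1),rcond=None)[0];r=np.sqrt(s[2]+s[:2]@s[:2]);e=np.hypot(*(pts-s[:2]).T)-r
    k=abs(e)<max(.001,1.5*e.std());pts=pts[k];A=A[k]
print("deck",s[:2],r,len(pts),e.std())
E
```

```text
ball [259.59310345 129.23448276] [  3   5  14  14 145]
ball [224.87603306 168.47107438] [  4   5  13  12 121]
ball [275.76190476 178.61111111] [  4   5  13  12 126]
[[259.5 129.5]
 [225.  168.5]
 [276.  178.5]]
[[ 0.55596702 -0.21467744  0.067     ]
 [ 0.50384959 -0.1777352   0.067     ]
 [ 0.49804052 -0.24166722  0.067     ]]
centre [ 0.51928571 -0.21135995] radii [0.03683102 0.03699862 0.037012  ] ang [  -5.1678146   114.65844326 -125.03018734]
[[ 0.55316266 -0.16329842]
 [ 0.5437445  -0.26510428]
 [ 0.46192356 -0.2055368 ]] [0.05880101 0.05904816 0.05765696] [ 54.82128225 -65.5299443  174.20344618] roller ctr [ 0.51961024 -0.21131317]
house [[ 0.61589107 -0.13033757]
 [ 0.59509993 -0.31474223]
 [ 0.41153923 -0.2955477 ]
 [ 0.43126065 -0.11134936]] [ 0.51344772 -0.21299421]
-5.871905935015767 -5.969593094363258 83.56721743362014
deck [ 0.52005243 -0.21140392] 0.08333680990345606 101 0.00024791339496174576
```

drive_tool(
  moves=[0,0,0,0.0005,0.039,0,0,0,0,0,0.0005,0.039,0,0,0,0,0,0.0005,0.039,0,0,0,0,0,0.0005,0.039,0,0,0,0,0,0.0005,0.039,0,0],
)

```text
t: 2.7
tool_pos: [0.5184, -0.0205, 0.2545]
tool_rot: [3.137, 0.17, 0.001]
contact_force: [0.5, -0.1, 0.2]
opening: 0.0857
```

drive_tool(
  moves=[0,0,0,0.0005,0.039,0,0,0,0,0,0.0005,0.039,0,0,0,0,0,0.0005,0.039,0,0,0,0,0,0.0005,0.039,0,0,0,0,0,0.0005,0.039,0,0],
)

```text
t: 3.32
tool_pos: [0.5209, 0.1746, 0.2545]
tool_rot: [-3.137, -0.17, -0.001]
contact_force: [0.6, -0.5, 0.1]
opening: 0.0853
```

drive_tool(
  moves=[0,0,0,0,0,0,0,0,0,0,0,0,0,0,0,0,0,0,0,0,0,0,0,0,0,0,0,0,0,0,0,0,0,0,0],
)

```text
t: 3.95
tool_pos: [0.521, 0.173, 0.2543]
tool_rot: [3.137, 0.169, 0.0]
contact_force: [-0.7, -0.0, 0.4]
opening: 0.0856
```

```bash
python3 - <<'E'
from h import *
o=ctrl.get_obs();im=ctrl.get_image("wrist")[:,:,::-1]
np.savez("pose2.npz",p=o["tool_pos"],r=o["tool_rot"]);print(o["t"],o["tool_pos"],o["tool_rot"],o["contact_force"])
cv2.imwrite("pics/w2.png",im);cv2.imwrite("pics/w2z.png",cv2.resize(im[60:260,130:397],None,fx=3,fy=3))
E
```

```text
3.95 [0.52104321 0.17297835 0.25434033] [3.13703219e+00 1.68861814e-01 1.69492223e-04] [-0.70851743 -0.01575329  0.42231526]
```

View pics/w2z.png

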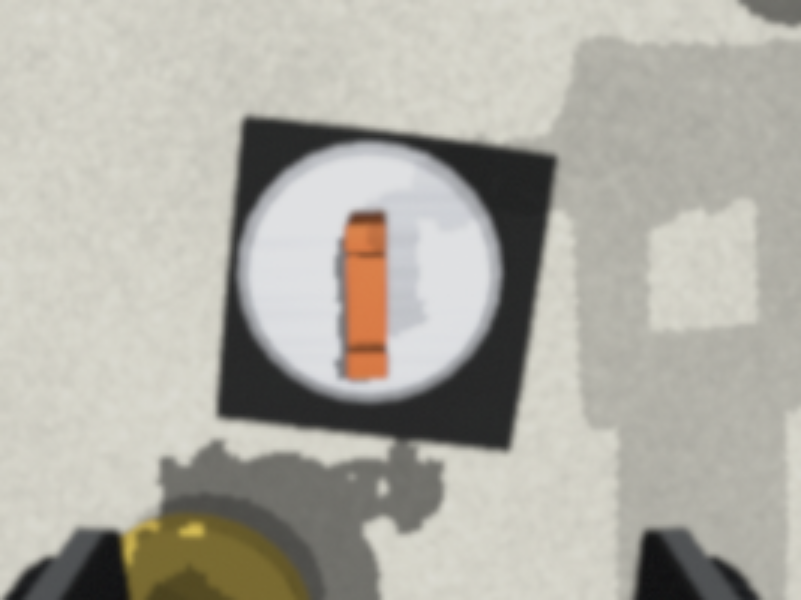

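The fin lies along the image vertical, zoomed centre (366,295), disc centre (370,272). Which end is plate +x (groove phase) is unclear, so I look at the scene view closer.

```bash
python3 - <<'E'
from h import *
im=cv2.imread("pics/scene0.png")
cv2.imwrite("pics/s0z.png",cv2.resize(im[145:205,250:330],None,fx=9,fy=9,interpolation=2))
im=cv2.imread("pics/w2.png");hsv=cv2.cvtColor(im,cv2.COLOR_BGR2HSV);d=np.load("pose2.npz");pose=(d["p"],d["r"])
m=cv2.inRange(hsv,(3,120,60),(16,255,255));m[:120]=0;m[200:]=0
ys,xs=np.where(m);print(xs.min(),xs.max(),ys.min(),ys.max(),len(xs))
# floor of saddle gap and horns edges
Z=lambda x,y:np.array([x,y])/3+[130,60]-.33
for n,p,z in [("horn+ inner",(366,255),.082),("gapend-",(366,345),.082),("fin - end top",(368,380),.094),("fin + end top",(366,221),.094)]:
    print(n,cast("wrist",Z(*p),z,pose)[0])
# yaw from saddle edges (left/right) 
for y in (265,335):
    r=hsv[int(y/3+60)];c=np.where(m[int(y/3+60)])[0];print(y,c.min(),c.max())
    print(cast("wrist",[[c.min()-.5,y/3+60],[c.max()+.5,y/3+60]],.082,pose)[:,:2])
g=cv2.cvtColor(im,cv2.COLOR_BGR2GRAY)
c=cast("wrist",Z(370,272),.024,pose)[0,:2];pts=[]
for it in range(2):
  pts=[]
  for a in np.radians(np.arange(0,360,3)):
    rr=np.arange(.05,.07,.0003);P=np.c_[c[0]+rr*np.cos(a),c[1]+rr*np.sin(a),0*rr+.024]
    q=pixw(P,pose).astype(np.float32);v=cv2.remap(g,q[:,0].reshape(1,-1),q[:,1].reshape(1,-1),cv2.INTER_LINEAR)[0].astype(float)
    dd=v[8:]-v[:-8];i=dd.argmin()
    if dd[i]<-40: pts.append(P[i+4,:2])
  pts=np.array(pts);A=np.c_[2*pts,np.ones(len(pts))]
  for _ in range(4):
    s=np.linalg.lstsq(A,(pts**2).sum(1),rcond=None)[0];r=np.sqrt(s[2]+s[:2]@s[:2]);e=np.hypot(*(pts-s[:2]).T)-r
    k=abs(e)<max(.001,1.5*e.std());pts=pts[k];A=A[k]
  c=s[:2]
print("disc",c,r,len(pts),e.std(),"tool yaw",np.degrees(2*np.arctan2(pose[1][1],pose[1][0])))
E
```

```text
245 258 132 185 648
horn+ inner [0.54407887 0.18272348 0.082     ]
gapend- [0.50858397 0.1789732  0.082     ]
fin - end top [0.49780024 0.17684983 0.094     ]
fin + end top [0.55835499 0.18401914 0.094     ]
265 246 257
[[0.53904962 0.18937859]
 [0.54054161 0.17556023]]
335 246 257
[[0.51141665 0.18658397]
 [0.51294948 0.1725276 ]]
disc [0.5276256  0.18085011] 0.060215571230535975 120 0.00026023375833989675 tool yaw 6.162347304792839
```

View pics/s0z.png

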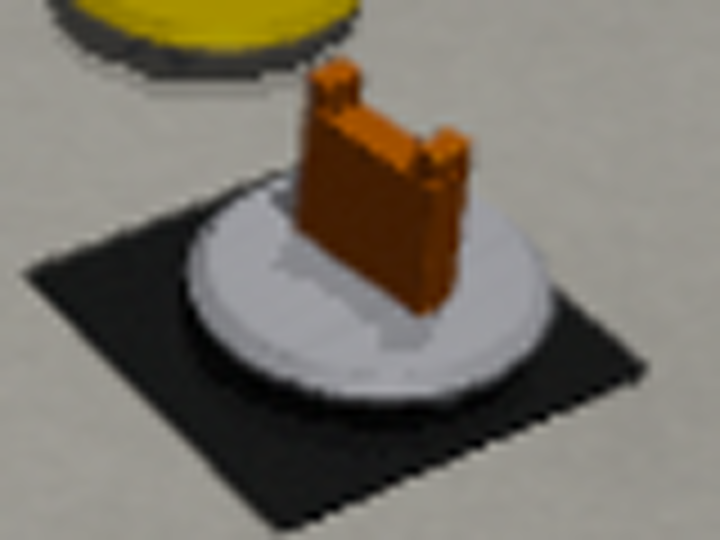

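drive_tool(
  moves=[0,0,0,0.0035,0.004,-0.03,0,0,0,0,0.0035,0.0035,-0.03,0,0,0,0,0,0,-0.03,0,0,0,0,0,0,-0.03,0,0,0,0,0,0,-0.03,0],
)

```text
t: 4.62
tool_pos: [0.528, 0.1809, 0.1035]
tool_rot: [-3.137, -0.17, -0.0]
contact_force: [0.5, 0.6, 0.0]
opening: 0.0853
```

drive_tool(
  moves=[0,0,0,0,0,-0.02,0,0,0,0,0,0,-0.02,0,0,0,0,0,0,-0.015,0,0,0,0,0,0,-0.004,0,0,0,0,0,0,0,0],
)

```text
t: 5.25
tool_pos: [0.5283, 0.1811, 0.0456]
tool_rot: [-3.137, -0.17, -0.001]
contact_force: [1.0, -0.6, 0.7]
opening: 0.0855
```

```bash
python3 - <<'E'
from h import *
o=ctrl.get_obs();im=ctrl.get_image("wrist")[:,:,::-1]
print(o["t"],o["tool_pos"],o["tool_rot"],o["contact_force"],o["wrist_torque"])
cv2.imwrite("pics/w3.png",im)
for n in("scene","top"):
    c=ctrl.get_calibration(n);Rm=cv2.Rodrigues(c["rvec"])[0];print(n,-Rm.T@c["tvec"],Rm[2])
E
```

```text
5.25 [0.52827399 0.18107835 0.04557073] [-3.13688945e+00 -1.70239170e-01 -7.64596021e-04] [ 0.97573856 -0.56524434  0.72878349] [-0.01129257  0.00938815 -0.02399921]
scene [ 1.18675895 -0.39572328  0.71840409] [-0.62123188  0.41473955 -0.66487747]
top [0.31969974 0.01195718 1.15677723] [ 0.22942166 -0.02475594 -0.97301225]
```

View pics/w3.png

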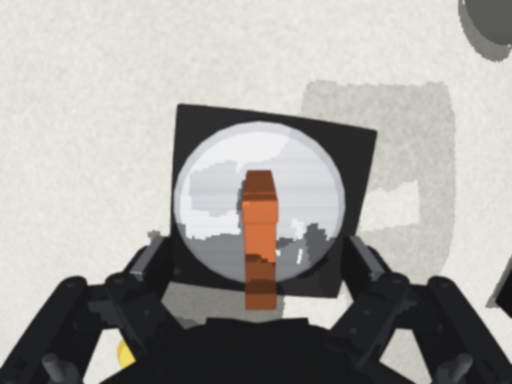

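Fin at (260,240), centred between the fingers at x≈160 and 365. Closing.

drive_tool(
  moves=[0,0,0,0,0,0,0.6,0,0,0,0,0,0,1,0,0,0,0,0,0,1,0,0,0,0,0,0,1,0,0,0,0,0,0,1],
  newtons=60,
)

```text
t: 5.92
tool_pos: [0.5281, 0.181, 0.0455]
tool_rot: [-3.137, -0.17, -0.001]
contact_force: [-0.3, -0.5, 0.2]
opening: 0.0139
```

drive_tool(
  moves=[0,0,0,0,0,0,1,0,0,0,0,0,0,1,0,0,0,0,0,0,1,0,0,0,0,0,0,1,0,0,0,0,0,0,1],
)

```text
t: 6.55
tool_pos: [0.5281, 0.181, 0.0456]
tool_rot: [3.137, 0.17, 0.001]
contact_force: [-0.5, -0.5, 3.1]
opening: 0.0143
```

drive_tool(
  moves=[0,0,0,0,0,0.01,1,0,0,0,0,0,0.02,1,0,0,0,0,0,0.035,1,0,0,0,0,0,0.05,1,0,0,0,0,0,0.05,1],
)

```text
t: 7.18
tool_pos: [0.5275, 0.181, 0.2125]
tool_rot: [-3.137, -0.17, -0.0]
contact_force: [0.8, 0.3, -3.1]
opening: 0.014
```

drive_tool(
  moves=[-3.3,-3.75,0,0,0,0.05,1,-3.3,-3.75,0,0,0,0.05,1,-5.3,-6,0,0,0,0.05,1,-5.3,-6,0,0,0,0.05,1,-5.3,-6,0,0,0,0.05,1],
)

```text
t: 7.8
tool_pos: [0.5269, 0.181, 0.4634]
tool_rot: [2.66, 0.143, 0.586]
contact_force: [-0.1, 0.6, -3.6]
opening: 0.0144
```

drive_tool(
  moves=[-5.3,-6,0,0,0,0.02,1,-5.3,-6,0,0,0,0,1,0,0,0,0,0,0,1,0,0,0,0,0,0,1,0,0,0,0,0,0,1],
)

```text
t: 8.43
tool_pos: [0.5283, 0.1804, 0.4814]
tool_rot: [2.407, 0.128, 0.801]
contact_force: [0.3, -0.6, -2.4]
opening: 0.0141
```

```bash
python3 - <<'E'
from h import *
o=ctrl.get_obs();im=ctrl.get_image("scene")[:,:,::-1]
print(o["t"],o["tool_pos"],o["tool_rot"],o["contact_force"],o["opening"],o["q"])
u,v=pix("scene",o["tool_pos"])[0].astype(int);print(u,v)
np.savez("pose4.npz",p=o["tool_pos"],r=o["tool_rot"])
cv2.imwrite("pics/s4.png",im)
v0=max(v-80,0);u0=max(u-100,0);cv2.imwrite("pics/s4z.png",cv2.resize(im[v0:v0+150,u0:u0+200],None,fx=4,fy=4,interpolation=2));print(u0,v0)
E
```

```text
8.425 [0.52828213 0.1803637  0.48142033] [2.40747802 0.12800672 0.8014018 ] [ 0.31349348 -0.57531805 -2.38246121] 0.014078036060685247 [ 0.60813689 -0.32288964  1.67938022 -0.8397833   1.53026619  1.9946155 ]
308 8
208 0
```

View pics/s4z.png

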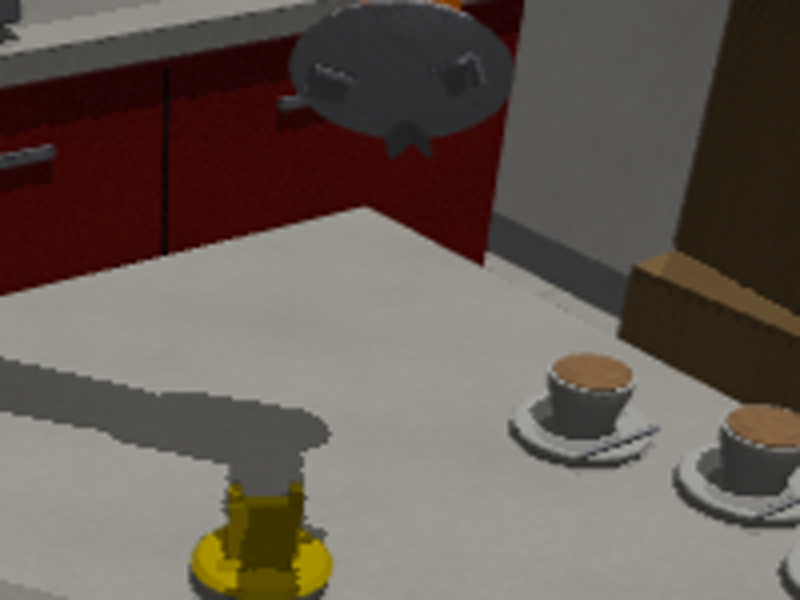

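The picture shows the underside with groove blocks at zoomed (410,138), (330,82), (462,72). I compare these with predictions for both fin directions.

```bash
python3 - <<'E'
from h import *
d=np.load("pose4.npz");M=R.from_rotvec(d["r"]).as_matrix()
for s in (0,180):
    a=np.radians(np.array([0,120,240])+s)
    P=np.c_[.038*np.cos(a),.038*np.sin(a),0*a+.030+.005]  # tool frame: base 49 beyond grip, TCP 19 beyond
    print(s,(pix("scene",d["p"]+P@M.T)-[208,0])*4)
E
```

```text
0 [[451.72252891  66.68567693]
 [326.41991925  75.7774172 ]
 [404.77618613 133.71012698]]
180 [[340.20272939 117.58057155]
 [460.31509338 109.94802388]
 [382.23087929  48.54075935]]
```

drive_tool(
  moves=[5.3,6,0,0,-0.03,0,1,5.3,6,0,0,-0.04,-0.01,1,5.3,6,0,-0.002,-0.04,-0.03,1,5.3,6,0,-0.002,-0.04,-0.03,1,5.3,6,0,-0.002,-0.04,-0.03,1],
)

```text
t: 9.1
tool_pos: [0.5221, -0.0113, 0.3814]
tool_rot: [3.012, 0.161, 0.189]
contact_force: [0.8, 0.1, -3.5]
opening: 0.0138
```

drive_tool(
  moves=[3.3,3.75,0,-0.002,-0.04,-0.03,1,3.3,3.75,0,0,-0.04,-0.03,1,0,0,-3.8,0,-0.04,-0.03,1,0,0,-3.8,0,-0.04,-0.03,1,0,0,-3.8,0,-0.042,-0.02,1],
)

```text
t: 9.72
tool_pos: [0.5193, -0.2136, 0.2391]
tool_rot: [3.137, -0.147, -0.002]
contact_force: [0.0, -0.1, -3.2]
opening: 0.0136
```

drive_tool(
  moves=[0,0,0,0,0,-0.02,1,0,0,0,0,0,-0.02,1,0,0,0,0,0,0,1,0,0,0,0,0,0,1,0,0,0,0,0,0,1],
)

```text
t: 10.35
tool_pos: [0.5208, -0.2108, 0.2019]
tool_rot: [3.137, -0.14, 0.004]
contact_force: [-0.0, 0.7, -3.3]
opening: 0.0141
```

```bash
python3 - <<'E'
from h import *
o=ctrl.get_obs();im=ctrl.get_image("wrist")[:,:,::-1]
print(o["t"],o["tool_pos"],o["tool_rot"],"yaw",np.degrees(2*np.arctan2(o["tool_rot"][1],o["tool_rot"][0])),o["contact_force"],o["wrist_torque"],o["opening"])
np.savez("pose5.npz",p=o["tool_pos"],r=o["tool_rot"]);cv2.imwrite("pics/w5.png",im)
s=ctrl.get_image("scene")[:,:,::-1];cv2.imwrite("pics/s5.png",cv2.resize(s[130:280,90:290],None,fx=4,fy=4))
E
```

```text
10.35 [ 0.52077235 -0.21081333  0.20189085] [ 3.13722339 -0.14048029  0.0036497 ] yaw -5.127817505960247 [-0.03825435  0.65310075 -3.25745764] [0.01739243 0.02677602 0.03234276] 0.014058431647310798
```

View pics/w5.png

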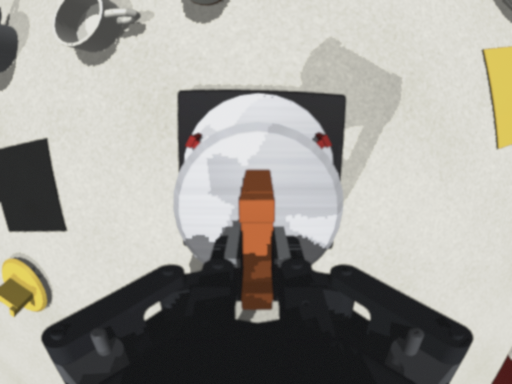

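View pics/s5.png

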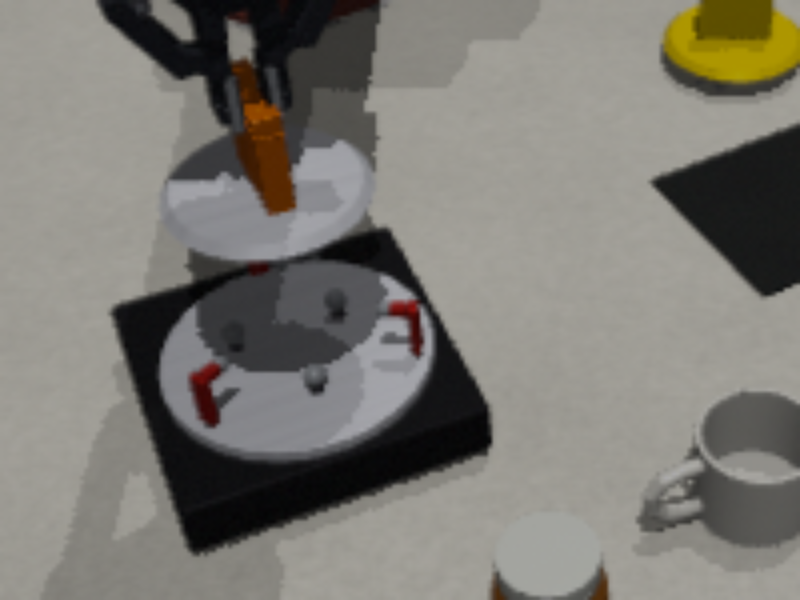

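```bash
python3 - <<'E'
from h import *
d=np.load("pose5.npz");pose=(d["p"],d["r"]);g=cv2.cvtColor(cv2.imread("pics/w5.png"),cv2.COLOR_BGR2GRAY)
# mark profile along edge; edges dark rim -> find circle by Canny pts near expected
c=pose[0][:2].copy();zz=pose[0][2]-.0211;E=cv2.Canny(cv2.GaussianBlur(g,(3,3),0),30,80)
ys,xs=np.where(E);P=cast("wrist",np.c_[xs,ys],zz,pose)[:,:2];r0=np.hypot(*(P-c).T);P=P[(r0>.055)&(r0<.066)]
ang=np.degrees(np.arctan2(*(P-c).T[::-1]));r0=np.hypot(*(P-c).T)
h=np.histogram(r0,bins=np.arange(.055,.0665,.0005));print(h[0])
for r in (.060,):
    from scipy.optimize import least_squares
    f=lambda p:np.hypot(P[:,0]-p[0],P[:,1]-p[1])-p[2]
    s=least_squares(f,[*c,.06],loss="cauchy",f_scale=.0005);print(s.x, s.x[:2]-c,np.sum(abs(f(s.x))<.0005),len(P))
E
```

```text
[ 26  52  34  15   9   8   6  70 156  97  34  27  23  18  24  16  24  17
  16  15  13  22   0]
[ 0.52060693 -0.21081369  0.05941882] [-1.65416816e-04 -3.67501224e-07] 280 722
```

drive_tool(
  moves=[0,0,-0.15,-0.001,-0.0005,-0.02,1,0,0,0,0,0,-0.02,1,0,0,0,0,0,-0.015,1,0,0,0,0,0,-0.009,1,0,0,0,0,0,0,1],
)

```text
t: 11.08
tool_pos: [0.5184, -0.2112, 0.135]
tool_rot: [-3.137, 0.146, 0.003]
contact_force: [0.8, -0.1, -3.5]
opening: 0.0143
```

```bash
cat > f.py <<'E'
from h import *
import sys
n=int(sys.argv[1]) if len(sys.argv)>1 else 12
F=[];W=[];p=[]
for i in range(n):
    ctrl.get_image("scene");o=ctrl.get_obs();F.append(o["contact_force"]);W.append(o["wrist_torque"]);p.append(o["tool_pos"])
F=np.array(F);print(round(o["t"],2),"pos",np.mean(p,0).round(5),"F",F.mean(0).round(2),"sem",(F.std(0)/n**.5).round(2),"T",np.mean(W,0).round(3),"yaw",np.degrees(2*np.arctan2(o["tool_rot"][1],o["tool_rot"][0])).round(2))
E
python3 f.py 16
```

```text
11.88 pos [ 0.5192  -0.21162  0.13674] F [ 0.22  0.07 -2.99] sem [0.13 0.11 0.11] T [0.013 0.016 0.002] yaw 354.66
```

drive_tool(
  moves=[0,0,0,0,0,-0.005,1,0,0,0,0,0,-0.005,1,0,0,0,0,0,-0.003,1,0,0,0,0,0,-0.002,1,0,0,0,0,0,0,1],
)

```text
t: 12.5
tool_pos: [0.5188, -0.2114, 0.1211]
tool_rot: [-3.138, 0.146, 0.001]
contact_force: [0.2, 0.4, -3.1]
opening: 0.0141
```

```bash
python3 f.py 10
```

```text
13.0 pos [ 0.51903 -0.21154  0.12146] F [-0.12 -0.1  -3.28] sem [0.09 0.16 0.18] T [-0.003 -0.003 -0.007] yaw -5.33
```

drive_tool(
  moves=[0,0,0,0,0,-0.0015,1,0,0,0,0,0,-0.001,1,0,0,0,0,0,0,1,0,0,0,0,0,0,1,0,0,0,0,0,0,1],
)

```text
t: 13.62
tool_pos: [0.5193, -0.2117, 0.1193]
tool_rot: [3.138, -0.146, 0.001]
contact_force: [-0.5, -1.3, 0.7]
opening: 0.0141
```

```bash
python3 f.py 14
```

```text
14.32 pos [ 0.51917 -0.21167  0.11915] F [ 0.64 -0.9   1.32] sem [0.13 0.12 0.2 ] T [-0.12  -0.06   0.002] yaw -5.34
```

drive_tool(
  moves=[0,0,0,0.0005,-0.0007,0,1,0,0,0,0.0005,-0.0008,0,1,0,0,0,0,0,0,1,0,0,0,0,0,0,1,0,0,0,0,0,0,1],
)

```text
t: 14.95
tool_pos: [0.5198, -0.2128, 0.1186]
tool_rot: [-3.138, 0.146, 0.0]
contact_force: [-0.4, 0.5, 2.1]
opening: 0.0138
```

```bash
python3 f.py 16
```

```text
15.75 pos [ 0.51986 -0.2129   0.11868] F [-0.09  0.46  0.93] sem [0.12 0.12 0.09] T [ 0.171  0.088 -0.028] yaw 354.66
```

drive_tool(
  moves=[0,0,0,-0.0003,0.0005,0,1,0,0,0,0,0,-0.001,1,0,0,0,0,0,-0.0005,1,0,0,0,0,0,0,1,0,0,0,0,0,0,1],
)

```text
t: 16.38
tool_pos: [0.5203, -0.2129, 0.1183]
tool_rot: [3.137, -0.146, 0.003]
contact_force: [0.8, -0.3, 5.4]
opening: 0.0141
```

```bash
python3 f.py 16
```

```text
17.18 pos [ 0.52027 -0.21293  0.11833] F [-0.25 -0.02  5.39] sem [0.1  0.15 0.09] T [0.035 0.078 0.012] yaw -5.34
```

drive_tool(
  moves=[0,0,0,-0.0003,0,-0.0005,1,0,0,0,0,0,-0.0005,1,0,0,0,0,0,0,1,0,0,0,0,0,0,1,0,0,0,0,0,0,1],
)

```text
t: 17.8
tool_pos: [0.5204, -0.2131, 0.1179]
tool_rot: [3.137, -0.146, 0.004]
contact_force: [0.0, 0.4, 6.9]
opening: 0.0138
```

```bash
python3 f.py 20
```

```text
18.8 pos [ 0.52039 -0.2131   0.11794] F [-0.25  0.2   6.72] sem [0.1  0.12 0.13] T [0.057 0.067 0.006] yaw -5.33
```

drive_tool(
  moves=[0,0,0,-0.0005,0.0004,-0.0005,1,0,0,0,0,0,-0.0005,1,0,0,0,0,0,-0.0005,1,0,0,0,0,0,0,1,0,0,0,0,0,0,1],
)

```text
t: 19.42
tool_pos: [0.5204, -0.213, 0.1171]
tool_rot: [3.136, -0.146, 0.006]
contact_force: [1.0, 0.2, 8.0]
opening: 0.014
```

```bash
python3 f.py 20
```

```text
20.43 pos [ 0.52042 -0.21297  0.1171 ] F [0.38 0.2  8.35] sem [0.11 0.11 0.1 ] T [-0.023  0.023 -0.005] yaw -5.33
```

drive_tool(
  moves=[0,0,0,0,0,-0.0005,1,0,0,0,0,0,-0.0005,1,0,0,0,0,0,-0.0005,1,0,0,0,0,0,0,1,0,0,0,0,0,0,1],
)

```text
t: 21.05
tool_pos: [0.518, -0.2118, 0.1118]
tool_rot: [-3.138, 0.146, 0.003]
contact_force: [0.9, -2.2, -3.1]
opening: 0.0139
```

```bash
python3 f.py 20
```

```text
22.05 pos [ 0.51861 -0.21192  0.11295] F [ 0.55 -0.44 -3.13] sem [0.11 0.12 0.48] T [-0.139 -0.102  0.036] yaw -5.34
```

```bash
python3 f.py 3; python3 - <<'E'
from h import *
im=ctrl.get_image("wrist")[:,:,::-1];cv2.imwrite("pics/w6.png",im[20:320,100:420])
s=ctrl.get_image("scene")[:,:,::-1];cv2.imwrite("pics/s6.png",cv2.resize(s[160:270,105:225],None,fx=5,fy=5,interpolation=2))
E
```

```text
22.2 pos [ 0.51925 -0.21222  0.11391] F [0.29 0.31 0.15] sem [0.14 0.05 0.29] T [ 0.031 -0.058  0.018] yaw -5.34
```

View pics/s6.png

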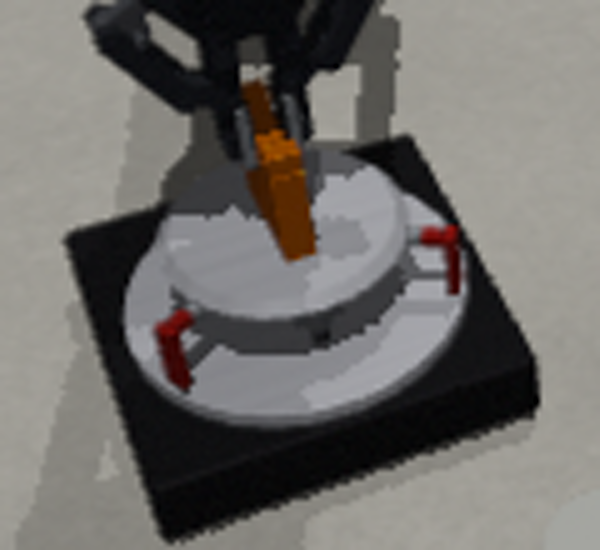

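View pics/w6.png

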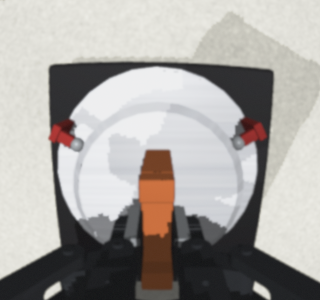

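drive_tool(
  moves=[0,0,0,0,0,-0.001,1,0,0,0,0,0,-0.001,1,0,0,0,0,0,-0.001,1,0,0,0,0,0,0,1,0,0,0,0,0,0,1],
)

```text
t: 22.92
tool_pos: [0.5178, -0.2113, 0.1085]
tool_rot: [-3.136, 0.146, 0.004]
contact_force: [0.7, -0.3, -10.6]
opening: 0.0139
```

```bash
python3 f.py 12
```

```text
23.52 pos [ 0.51876 -0.21201  0.11033] F [ 0.39 -0.23 -7.77] sem [0.17 0.14 0.55] T [-0.01  -0.09   0.016] yaw -5.34
```

drive_tool(
  moves=[0,0,0,0,0,-0.001,1,0,0,0,0,0,-0.001,1,0,0,0,0,0,0,1,0,0,0,0,0,0,1,0,0,0,0,0,0,1],
)

```text
t: 24.15
tool_pos: [0.5187, -0.212, 0.1079]
tool_rot: [-3.138, 0.146, 0.001]
contact_force: [1.7, -0.8, -8.3]
opening: 0.0142
```

```bash
python3 f.py 14
```

```text
24.85 pos [ 0.51867 -0.21201  0.10798] F [ 0.95 -0.38 -9.89] sem [0.18 0.15 0.27] T [-0.118 -0.282  0.028] yaw 354.66
```

drive_tool(
  moves=[0,0,0,0.0007,-0.0003,-0.0005,1,0,0,0,0,0,-0.0005,1,0,0,0,0,0,0,1,0,0,0,0,0,0,1,0,0,0,0,0,0,1],
)

```text
t: 25.48
tool_pos: [0.5198, -0.2125, 0.1077]
tool_rot: [3.138, -0.146, 0.001]
contact_force: [0.7, 0.2, -6.9]
opening: 0.014
```

```bash
python3 f.py 10
```

```text
25.98 pos [ 0.51963 -0.21249  0.10745] F [ 0.2   0.19 -6.44] sem [0.21 0.15 0.15] T [ 0.071 -0.139  0.004] yaw -5.34
```

drive_tool(
  moves=[0,0,0,0,0,0,0.75,0,0,0,0,0,0,0.65,0,0,0,0,0,0,0.55,0,0,0,0,0,0,0.5,0,0,0,0,0,0,0.5],
)

```text
t: 26.6
tool_pos: [0.5196, -0.2124, 0.1075]
tool_rot: [3.138, -0.146, 0.0]
contact_force: [0.3, 1.4, -0.7]
opening: 0.0424
```

```bash
python3 f.py 8;  python3 - <<'E'
from h import *
print(ctrl.get_obs()["opening"])
im=ctrl.get_image("wrist")[:,:,::-1];cv2.imwrite("pics/w7.png",cv2.resize(im[20:320,100:420],None,fx=2,fy=2))
s=ctrl.get_image("scene")[:,:,::-1];cv2.imwrite("pics/s7.png",cv2.resize(s[160:270,105:225],None,fx=5,fy=5,interpolation=2))
E
```

```text
27.0 pos [ 0.51952 -0.21238  0.10728] F [ 0.18 -0.3  -0.06] sem [0.25 0.11 0.1 ] T [-0.015 -0.001  0.007] yaw 354.66
0.042706872280828305
```

View pics/s7.png

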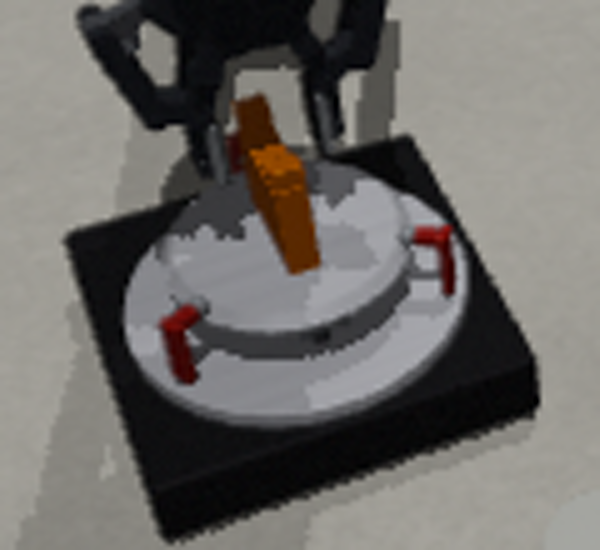

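View pics/w7.png

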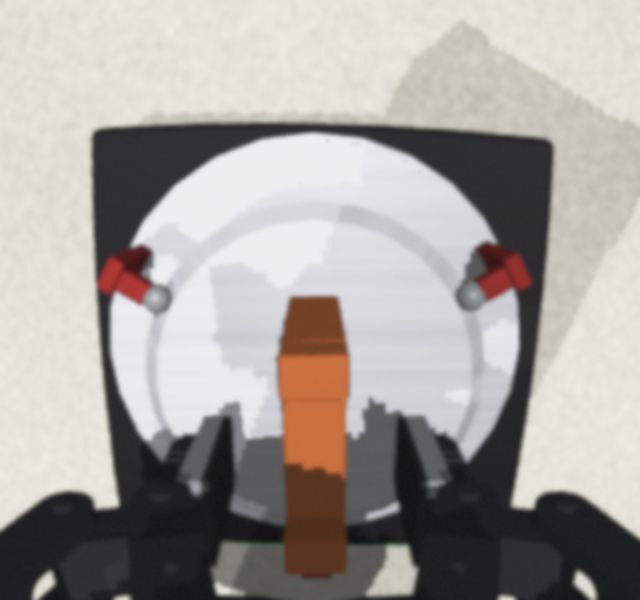

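Plate released; the roller balls at zoomed (157,297) and (471,294) lie over the rim. I rise clear and check all three and the levelness.

drive_tool(
  moves=[0,0,0,0,0,0.01,0.5,0,0,0,0,0,0.03,0.5,0,0,0,0,0,0.04,0.5,0,0,0,0,0,0.04,0.5,0,0,0,0,0,0.03,0.5],
)

```text
t: 27.72
tool_pos: [0.5201, -0.2127, 0.2606]
tool_rot: [3.137, -0.146, 0.004]
contact_force: [-0.1, -0.2, 0.2]
opening: 0.0428
```

drive_tool(
  moves=[0,0,0,0,0,0,0.5,0,0,0,0,0,0,0.5,0,0,0,0,0,0,0.5,0,0,0,0,0,0,0.5,0,0,0,0,0,0,0.5],
)

```text
t: 28.35
tool_pos: [0.5193, -0.2123, 0.2566]
tool_rot: [-3.138, 0.146, 0.002]
contact_force: [0.1, 0.8, -0.0]
opening: 0.0429
```

```bash
python3 - <<'E'
from h import *
o=ctrl.get_obs();pose=(o["tool_pos"],o["tool_rot"]);print(o["t"],pose[0])
np.savez("pose8.npz",p=pose[0],r=pose[1])
im=ctrl.get_image("wrist")[:,:,::-1];cv2.imwrite("pics/w8.png",im)
c=pixw([[.5197,-.2118,.09]],pose)[0].astype(int);print(c)
y0=max(c[1]-75,0);x0=c[0]-100;cv2.imwrite("pics/w8z.png",cv2.resize(im[y0:y0+150,x0:x0+200],None,fx=4,fy=4,interpolation=2));print(x0,y0)
s=ctrl.get_image("scene")[:,:,::-1];cv2.imwrite("pics/s8.png",cv2.resize(s[160:270,105:225],None,fx=5,fy=5,interpolation=2));cv2.imwrite("pics/s8f.png",s)
E
```

```text
28.35 [ 0.51930443 -0.21225962  0.25657082]
[257 165]
157 90
```

View pics/w8z.png

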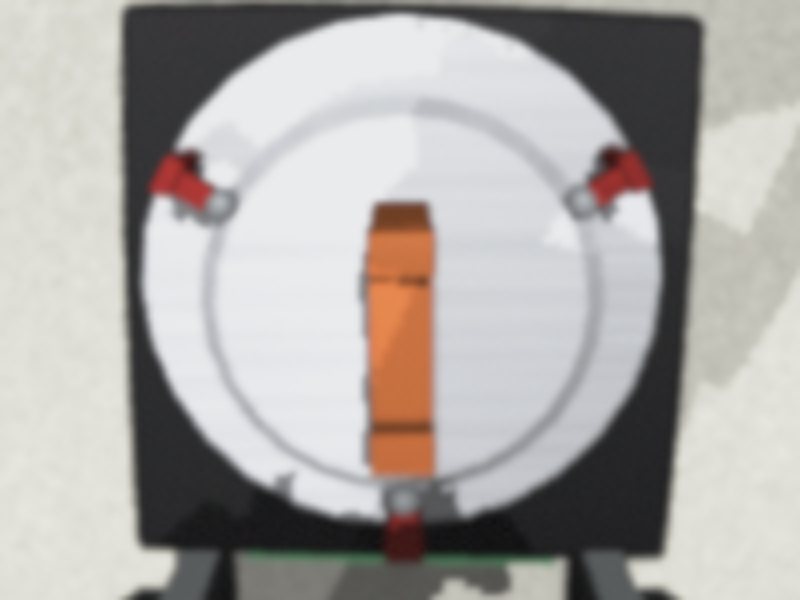

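View pics/s8.png

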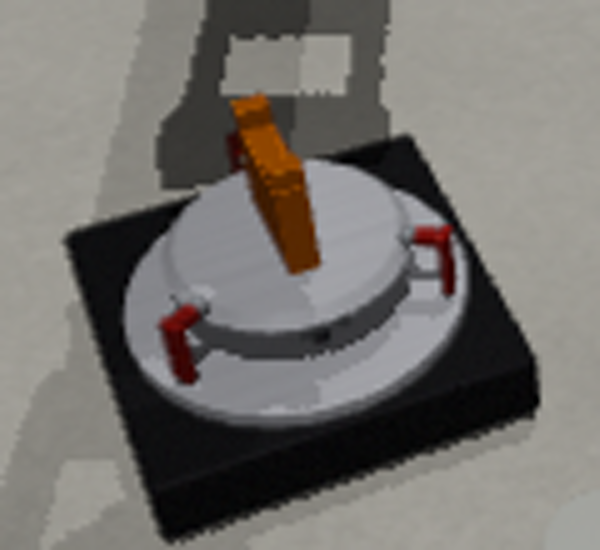

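```bash
python3 - <<'E'
from h import *
d=np.load("pose8.npz");pose=(d["p"],d["r"])
Z=lambda *p:np.array([np.array(q)/4+[157,90]-.375 for q in p])
b=cast("wrist",Z((217,205),(584,202),(403,498)),.092,pose)[:,:2]
e=Z((403,483),(403,100),(207,300),(600,300))
from scipy.optimize import least_squares
for c in ([.5197,-.2113],[.5197,-.2123]): print("rollers r",np.hypot(*(b-c).T),np.degrees(np.arctan2(*(b-c).T[::-1])))
cc=least_squares(lambda p:np.hypot(b[:,0]-p[0],b[:,1]-p[1])-p[2],[.52,-.21,.06]).x;print("circ",cc)
for z in (.086,.092):print(z,cast("wrist",e,z,pose)[:,:2])
# fin height check: horns lengths known 60mm -> which z gives 60 / gap 38
q=Z((400,281),(400,427),(402,232),(402,474))
for z in (.140,.1439,.148,.152,.156):
    w=cast("wrist",q,z,pose);print(z,np.linalg.norm(w[0]-w[1]),np.linalg.norm(w[2]-w[3]),(w[2]+w[3])[:2]/2)
# scene check of predicted model points: fin top corners for home and +5mm
a=np.radians(-5.3);u=np.array([np.cos(a),np.sin(a)]);v=np.array([-u[1],u[0]])
for dz in (0,.005,.01):
    P=[[*(cc[:2]+.030*s*u+.008*t*v),.1559+dz] for s in (1,-1) for t in (1,-1)]
    print(dz,((pix("scene",P)-[105,160])*5).round(0).tolist())
th=np.radians(np.arange(0,360,1))
E
```

```text
rollers r [0.0597175  0.059875   0.05932048] [ 55.6967726  -65.32029141 175.3404633 ]
rollers r [0.06054619 0.05896783 0.05941007] [ 56.23009756 -64.91458232 174.37919371]
circ [ 0.52001069 -0.21141671  0.05963969]
0.086 [[ 0.46315187 -0.20671479]
 [ 0.57744164 -0.21717907]
 [ 0.52511761 -0.1545375 ]
 [ 0.51460137 -0.26955993]]
0.092 [[ 0.46536743 -0.20691883]
 [ 0.57763913 -0.21719834]
 [ 0.52623901 -0.15566286]
 [ 0.51590846 -0.26865428]]
0.14 0.0373656569358279 0.062070788714672934 [ 0.51646404 -0.21135433]
0.1439 0.0368557668516524 0.061223773506646074 [ 0.51744876 -0.2114487 ]
0.148 0.03631972855803206 0.06033332162128457 [ 0.51848398 -0.21154791]
0.152 0.03579676436913426 0.059464588074590305 [ 0.51949395 -0.21164471]
0.156 0.03527380018023634 0.05859585452789615 [ 0.52050392 -0.2117415 ]
0 [[300.0, 156.0], [266.0, 167.0], [260.0, 81.0], [227.0, 91.0]]
0.005 [[299.0, 148.0], [264.0, 158.0], [259.0, 73.0], [225.0, 83.0]]
0.01 [[297.0, 139.0], [262.0, 150.0], [257.0, 65.0], [224.0, 74.0]]
```

```bash
python3 - <<'E'
from h import *
def fin(img,x0,y0,x1,y1):
    im=cv2.imread(img);hsv=cv2.cvtColor(im,cv2.COLOR_BGR2HSV);m=cv2.inRange(hsv,(3,130,40),(16,255,255))
    s=np.zeros_like(m);s[y0:y1,x0:x1]=m[y0:y1,x0:x1];ys,xs=np.where(s);print(img,len(xs),xs.min(),xs.max(),ys.min(),ys.max(),xs.mean(),ys.mean())
fin("pics/scene0.png",278,148,305,182);fin("pics/s8f.png",145,175,172,220)
def box(c,yaw,zg):
    a=np.radians(yaw);u=np.array([np.cos(a),np.sin(a)]);v=np.array([-u[1],u[0]])
    P=np.array([[*(c+.03*s*u+.008*t*v),z] for s in(1,-1) for t in(1,-1) for z in (zg-.034,zg+.030)])
    q=pix("scene",P);print(q.min(0),q.max(0))
box(np.array([.5278,.1807]),6,.064)
for dz in(0,.005):box(np.array([.5198,-.2116]),-5.3,.1259+dz)
cv2.imwrite("pics/s8fin.png",cv2.resize(cv2.imread("pics/s8f.png")[170:240,125:200],None,fx=8,fy=8,interpolation=2))
E
```

```text
pics/scene0.png 342 283 301 152 179 291.92105263157896 165.93859649122808
pics/s8f.png 321 151 168 179 214 159.73831775700936 195.97819314641745
[281.73580304 149.41455442] [301.99813326 179.11956328]
[150.3361279 176.2401971] [168.69198993 213.63897228]
[149.98314044 174.58834625] [168.4113067  212.12340356]
```

View pics/s8fin.png

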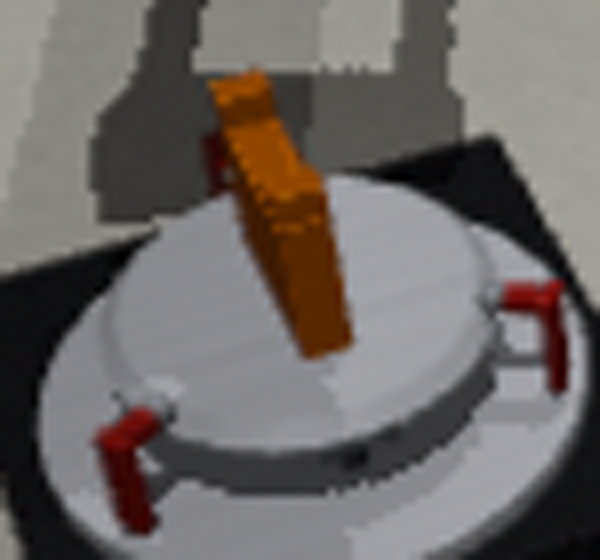

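drive_tool(
  moves=[0,0,0,0,0,-0.03,1,0,0,0,0,0,-0.03,1,0,0,0,0,0,-0.02,1,0,0,0,0,0,-0.01,1,0,0,0,0,0,0,1],
)

```text
t: 29.08
tool_pos: [0.5194, -0.2123, 0.167]
tool_rot: [-3.138, 0.146, 0.001]
contact_force: [-0.4, 0.6, 1.3]
opening: 0.0001
```

drive_tool(
  moves=[0,0,0,0,0,-0.01,1,0,0,0,0,0,-0.008,1,0,0,0,0,0,-0.003,1,0,0,0,0,0,0,1,0,0,0,0,0,0,1],
)

```text
t: 29.7
tool_pos: [0.5197, -0.2125, 0.1466]
tool_rot: [3.138, -0.146, 0.001]
contact_force: [0.0, -0.2, 0.3]
opening: -0.0
```

```bash
python3 f.py 6
```

```text
30.0 pos [ 0.51971 -0.21247  0.14662] F [-0.11  0.35 -0.15] sem [0.15 0.22 0.34] T [ 0.004 -0.033  0.034] yaw -5.34
```

drive_tool(
  moves=[0,0,0,0,0,-0.001,1,0,0,0,0,0,-0.001,1,0,0,0,0,0,0,1,0,0,0,0,0,0,1,0,0,0,0,0,0,1],
)

```text
t: 30.62
tool_pos: [0.5196, -0.2124, 0.1443]
tool_rot: [3.138, -0.146, 0.0]
contact_force: [0.3, 0.8, 0.6]
opening: 0.0002
```

```bash
python3 f.py 6
```

```text
30.93 pos [ 0.51958 -0.21241  0.14435] F [-0.12  0.11  0.23] sem [0.22 0.15 0.17] T [-0.011  0.011  0.007] yaw 354.66
```

drive_tool(
  moves=[0,0,0,0,0,-0.001,1,0,0,0,0,0,-0.0005,1,0,0,0,0,0,0,1,0,0,0,0,0,0,1,0,0,0,0,0,0,1],
)

```text
t: 31.55
tool_pos: [0.5196, -0.2124, 0.1428]
tool_rot: [3.138, -0.146, 0.0]
contact_force: [-0.1, -0.0, 0.7]
opening: -0.0001
```

```bash
python3 f.py 6
```

```text
31.85 pos [ 0.51956 -0.21239  0.14284] F [ 0.21  0.5  -0.35] sem [0.16 0.21 0.08] T [-0.009  0.018 -0.014] yaw 354.66
```

drive_tool(
  moves=[0,0,0,0,0,-0.001,1,0,0,0,0,0,-0.0005,1,0,0,0,0,0,0,1,0,0,0,0,0,0,1,0,0,0,0,0,0,1],
)

```text
t: 32.48
tool_pos: [0.5196, -0.2124, 0.1413]
tool_rot: [-3.138, 0.146, -0.0]
contact_force: [-0.2, 0.1, -0.6]
opening: 0.0002
```

```bash
python3 f.py 6
```

```text
32.77 pos [ 0.51955 -0.2124   0.14132] F [ 0.16 -0.22  0.41] sem [0.16 0.29 0.13] T [0.008 0.024 0.018] yaw -5.33
```

```bash
python3 - <<'E'
from h import *
im=ctrl.get_image("wrist")[:,:,::-1];s=ctrl.get_image("scene")[:,:,::-1]
cv2.imwrite("pics/c9.png",np.hstack([cv2.resize(im[150:330,180:340],(400,450)),cv2.resize(s[150:240,120:200],(400,450),interpolation=2)]))
E
```

```text
(no output)
```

View pics/c9.png

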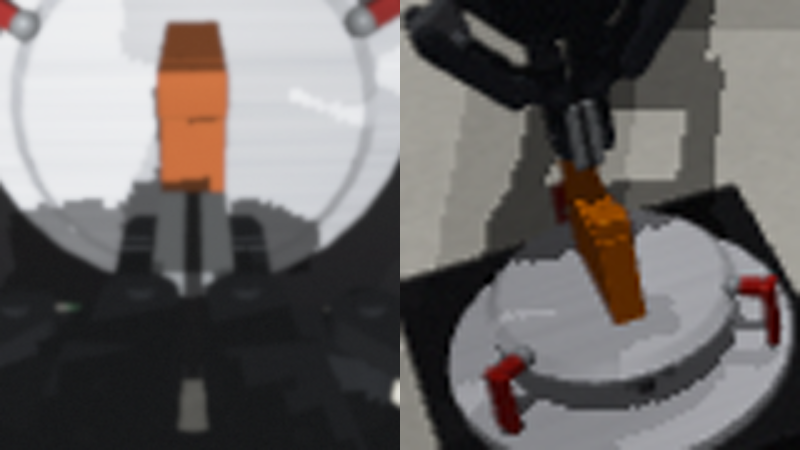

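drive_tool(
  moves=[0,0,0,0,0,-0.001,1,0,0,0,0,0,-0.001,1,0,0,0,0,0,0,1,0,0,0,0,0,0,1,0,0,0,0,0,0,1],
)

```text
t: 33.5
tool_pos: [0.5196, -0.2124, 0.1394]
tool_rot: [3.138, -0.146, 0.0]
contact_force: [0.5, 0.2, -0.5]
opening: 0.0002
```

```bash
python3 f.py 5
```

```text
33.75 pos [ 0.51957 -0.2124   0.13934] F [ 0.11  0.61 -0.02] sem [0.09 0.19 0.16] T [ 0.004 -0.015 -0.017] yaw 354.66
```

drive_tool(
  moves=[0,0,0,0,0,-0.001,1,0,0,0,0,0,-0.001,1,0,0,0,0,0,0,1,0,0,0,0,0,0,1,0,0,0,0,0,0,1],
)

```text
t: 34.38
tool_pos: [0.5196, -0.2124, 0.1374]
tool_rot: [3.138, -0.146, 0.0]
contact_force: [0.1, -0.5, -1.6]
opening: 0.0
```

```bash
python3 f.py 5
```

```text
34.62 pos [ 0.51957 -0.2124   0.13735] F [-0.31 -0.45  0.17] sem [0.18 0.23 0.24] T [-0.009 -0.019  0.027] yaw -5.34
```

```bash
python3 - <<'E'
from h import *
o=ctrl.get_obs();pose=(o["tool_pos"],o["tool_rot"]);im=ctrl.get_image("wrist")[:,:,::-1].copy()
a=np.radians(-5.3);u=np.array([np.cos(a),np.sin(a),0])
c=np.array([.5197,-.2118,0])
P=[c+.019*u+[0,0,.1439],c-.019*u+[0,0,.1439],c+.03*u+[0,0,.1559],c+.03*u+[0,0,.0919]]
print("tcp",pixw([pose[0]],pose),"saddle ends, horn top, fin foot",pixw(P,pose).round(1).tolist())
for k in (-.011,.011):print(pixw([pose[0]+k*u],pose))
cv2.imwrite("pics/w10.png",cv2.resize(im[150:300,180:340],None,fx=5,fy=4,interpolation=2))
s=ctrl.get_image("scene")[:,:,::-1];cv2.imwrite("pics/s10.png",cv2.resize(s[160:240,125:205],None,fx=7,fy=7,interpolation=2))
print((pix("scene",[pose[0],*P])-[125,160])*7)
E
```

```text
tcp [[257.97253347 220.77823278]] saddle ends, horn top, fin foot [[257.0, 194.3], [257.0, 253.0], [257.0, 181.0], [257.1, 159.0]]
[[257.93342158 236.93289775]]
[[258.01077561 203.87145949]]
[[233.43498248 214.83052357]
 [249.76421984 233.53719044]
 [215.27066246 166.56972928]
 [254.74392358 225.94526486]
 [282.3301271  367.96860992]]
```

View pics/w10.png

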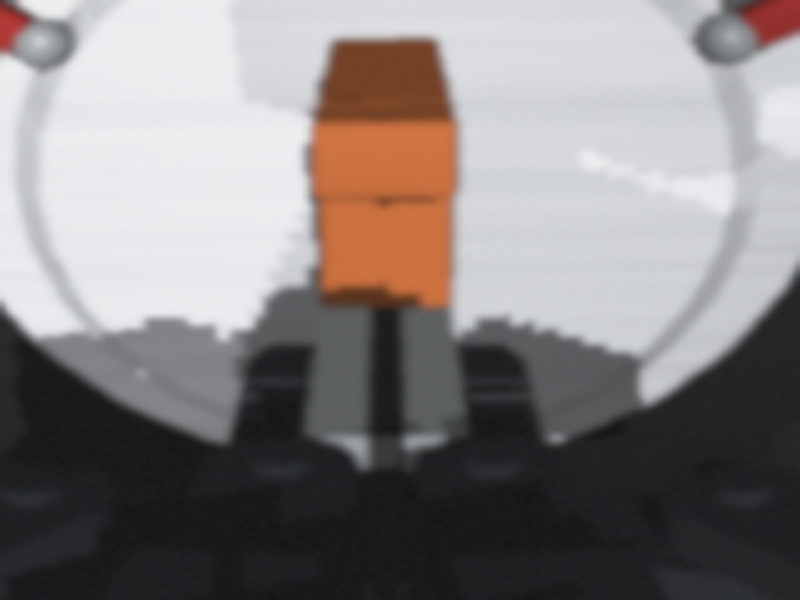

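View pics/s10.png

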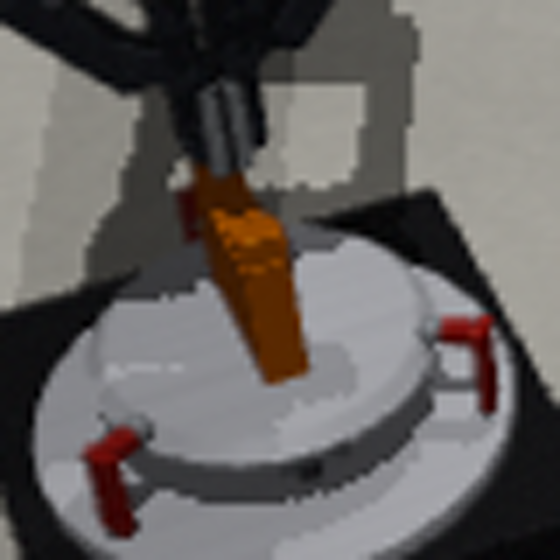

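drive_tool(
  moves=[0,0,0,0,0,-0.001,1,0,0,0,0,0,-0.001,1,0,0,0,0,0,-0.0005,1,0,0,0,0,0,0,1,0,0,0,0,0,0,1],
)

```text
t: 35.35
tool_pos: [0.5195, -0.2124, 0.1348]
tool_rot: [3.138, -0.146, 0.0]
contact_force: [-0.3, 0.7, -0.3]
opening: -0.0
```

```bash
python3 f.py 3
```

```text
35.5 pos [ 0.51958 -0.2124   0.13485] F [-0.35 -0.3  -0.14] sem [0.2  0.3  0.26] T [ 0.007 -0.004 -0.016] yaw -5.34
```

drive_tool(
  moves=[0,0,0,0,0,-0.001,1,0,0,0,0,0,-0.001,1,0,0,0,0,0,-0.0005,1,0,0,0,0,0,0,1,0,0,0,0,0,0,1],
)

```text
t: 36.12
tool_pos: [0.5196, -0.2124, 0.1323]
tool_rot: [3.138, -0.146, 0.0]
contact_force: [-0.2, 0.1, 0.3]
opening: 0.0001
```

```bash
python3 f.py 3
```

```text
36.27 pos [ 0.51957 -0.2124   0.13234] F [ 0.55 -0.72  0.39] sem [0.11 0.18 0.08] T [-0.006 -0.013  0.011] yaw -5.33
```

drive_tool(
  moves=[0,0,0,0,0,-0.001,1,0,0,0,0,0,-0.001,1,0,0,0,0,0,-0.0005,1,0,0,0,0,0,0,1,0,0,0,0,0,0,1],
)

```text
t: 36.9
tool_pos: [0.5196, -0.2124, 0.1298]
tool_rot: [3.138, -0.146, 0.0]
contact_force: [0.1, -0.6, -0.6]
opening: -0.0002
```

```bash
python3 f.py 4;python3 - <<'E'
from h import *
im=ctrl.get_image("wrist")[:,:,::-1].copy()
cv2.imwrite("pics/w11.png",cv2.resize(im[150:300,180:340],None,fx=5,fy=4,interpolation=2))
s=ctrl.get_image("scene")[:,:,::-1];cv2.imwrite("pics/s11.png",cv2.resize(s[160:240,125:205],None,fx=7,fy=7,interpolation=2))
E
```

```text
37.1 pos [ 0.51957 -0.21241  0.12985] F [ 0.22 -0.18 -0.21] sem [0.26 0.2  0.1 ] T [-0.002 -0.01   0.011] yaw -5.34
```

View pics/w11.png

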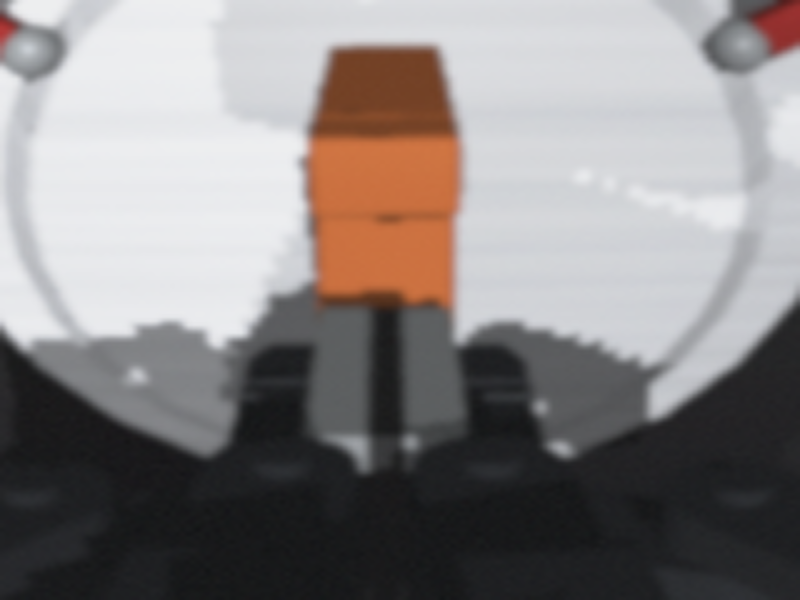

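View pics/s11.png

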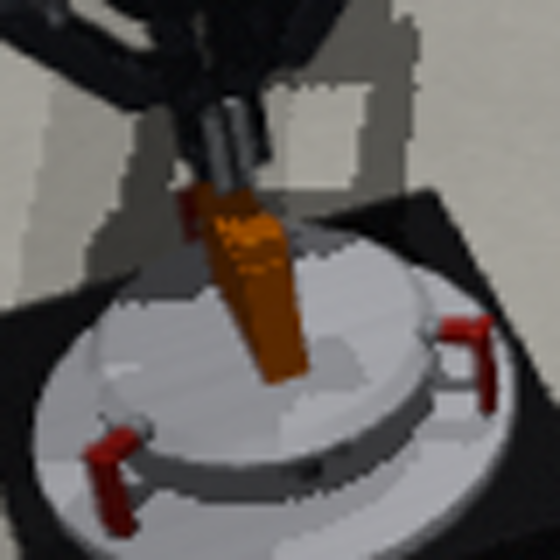

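drive_tool(
  moves=[0,0,0,0,0,-0.001,1,0,0,0,0,0,-0.001,1,0,0,0,0,0,-0.0005,1,0,0,0,0,0,0,1,0,0,0,0,0,0,1],
)

```text
t: 37.83
tool_pos: [0.5196, -0.2124, 0.1273]
tool_rot: [3.138, -0.146, 0.0]
contact_force: [0.4, 0.3, 0.8]
opening: -0.0
```

```bash
python3 f.py 3
```

```text
37.98 pos [ 0.51958 -0.21241  0.12736] F [ 0.07  0.14 -0.27] sem [0.15 0.05 0.14] T [ 0.002 -0.01  -0.004] yaw -5.34
```

drive_tool(
  moves=[0,0,0,0,0,-0.001,1,0,0,0,0,0,-0.001,1,0,0,0,0,0,-0.0005,1,0,0,0,0,0,0,1,0,0,0,0,0,0,1],
)

```text
t: 38.6
tool_pos: [0.5196, -0.2124, 0.1248]
tool_rot: [3.138, -0.146, 0.0]
contact_force: [-0.2, -0.4, 0.2]
opening: -0.0001
```

```bash
python3 f.py 3
```

```text
38.75 pos [ 0.51957 -0.2124   0.12485] F [ 0.3  -0.34  0.3 ] sem [0.02 0.2  0.32] T [-0.019 -0.016  0.001] yaw 354.66
```

```bash
python3 - <<'E'
from h import *
s=ctrl.get_image("scene")[:,:,::-1];w=ctrl.get_image("wrist")[:,:,::-1]
cv2.imwrite("pics/s12.png",np.hstack([cv2.resize(s[165:215,130:185],(440,400),interpolation=2),cv2.resize(w[150:260,200:310],(400,400),interpolation=2)][:2])[:, :800])
E
```

```text
(no output)
```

View pics/s12.png

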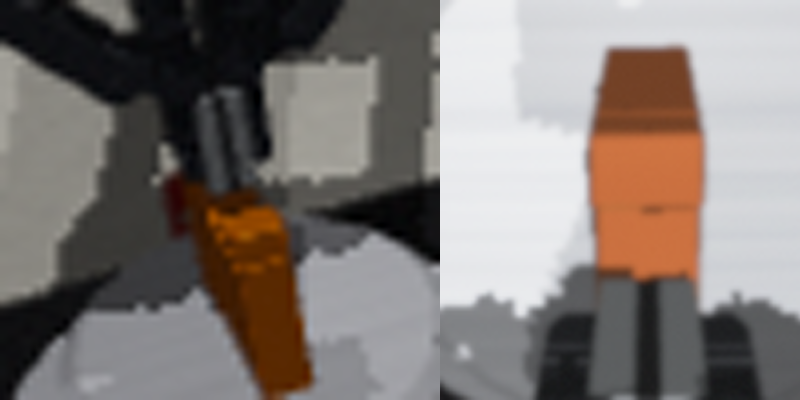

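drive_tool(
  moves=[0,0,0,0,0,-0.001,1,0,0,0,0,0,-0.001,1,0,0,0,0,0,-0.0005,1,0,0,0,0,0,0,1,0,0,0,0,0,0,1],
)

```text
t: 39.48
tool_pos: [0.5196, -0.2124, 0.1223]
tool_rot: [3.138, -0.146, 0.0]
contact_force: [0.1, 0.1, 0.6]
opening: 0.0002
```

```bash
python3 f.py 2
```

```text
39.58 pos [ 0.51957 -0.21239  0.12233] F [ 0.32 -0.14  0.17] sem [0.13 0.4  0.18] T [-0.032  0.005 -0.019] yaw -5.33
```

drive_tool(
  moves=[0,0,0,0,0,-0.001,1,0,0,0,0,0,-0.001,1,0,0,0,0,0,0,1,0,0,0,0,0,0,1,0,0,0,0,0,0,1],
)

```text
t: 40.2
tool_pos: [0.5196, -0.2124, 0.1204]
tool_rot: [3.138, -0.146, 0.0]
contact_force: [0.8, 0.0, 0.3]
opening: -0.0002
```

```bash
python3 f.py 2
```

```text
40.3 pos [ 0.51959 -0.21242  0.12037] F [ 0.03 -0.47 -0.35] sem [0.26 0.24 0.59] T [ 0.008 -0.029  0.029] yaw -5.34
```

drive_tool(
  moves=[0,0,0,0,0,-0.001,1,0,0,0,0,0,-0.001,1,0,0,0,0,0,-0.0005,1,0,0,0,0,0,0,1,0,0,0,0,0,0,1],
)

```text
t: 40.92
tool_pos: [0.5196, -0.2124, 0.1178]
tool_rot: [3.138, -0.146, 0.0]
contact_force: [-0.7, -0.4, 0.6]
opening: 0.0001
```

```bash
python3 f.py 2
```

```text
41.02 pos [ 0.51957 -0.21241  0.11783] F [ 0.1  -0.26 -0.43] sem [0.03 0.22 0.29] T [-0.007 -0.024  0.009] yaw -5.34
```

drive_tool(
  moves=[0,0,0,0,0,-0.001,1,0,0,0,0,0,-0.001,1,0,0,0,0,0,0,1,0,0,0,0,0,0,1,0,0,0,0,0,0,1],
)

```text
t: 41.65
tool_pos: [0.5196, -0.2124, 0.1158]
tool_rot: [3.138, -0.146, 0.0]
contact_force: [-0.1, 0.1, 1.2]
opening: 0.0001
```

```bash
python3 f.py 2; python3 - <<'E'
from h import *
s=ctrl.get_image("scene")[:,:,::-1];w=ctrl.get_image("wrist")[:,:,::-1]
cv2.imwrite("pics/s13.png",np.hstack([cv2.resize(s[165:215,130:185],(440,400),interpolation=2),cv2.resize(w[150:260,200:310],(400,400),interpolation=2)])[:, :800])
E
```

```text
41.75 pos [ 0.51959 -0.21238  0.11585] F [-0.3   0.75  0.05] sem [0.   0.4  0.03] T [-0.016  0.011  0.036] yaw 354.67
```

View pics/s13.png

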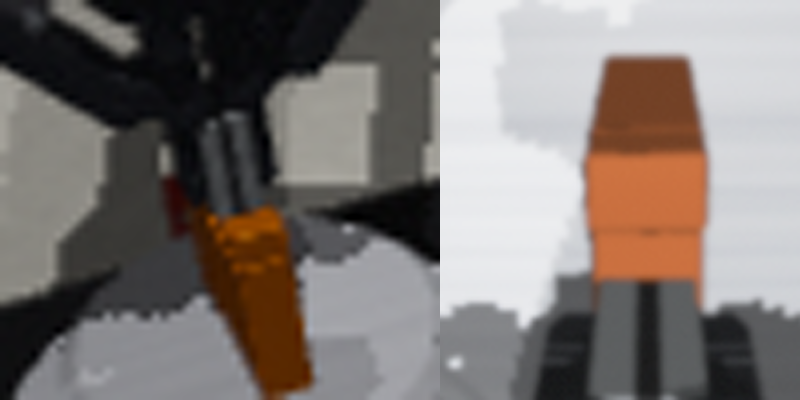

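drive_tool(
  moves=[0,0,0,0,0,-0.001,1,0,0,0,0,0,-0.001,1,0,0,0,0,0,-0.0005,1,0,0,0,0,0,0,1,0,0,0,0,0,0,1],
)

```text
t: 42.48
tool_pos: [0.5199, -0.2126, 0.1151]
tool_rot: [3.138, -0.146, 0.001]
contact_force: [-4.0, 1.4, 7.5]
opening: 0.0001
```

```bash
python3 f.py 2
```

```text
42.58 pos [ 0.51992 -0.21266  0.11512] F [-2.6   1.14  7.13] sem [0.17 0.24 0.12] T [ 0.243  0.578 -0.007] yaw -5.33
```

drive_tool(
  moves=[0,0,0,0,0,-0.001,1,0,0,0,0,0,-0.001,1,0,0,0,0,0,0,1,0,0,0,0,0,0,1,0,0,0,0,0,0,1],
)

```text
t: 43.2
tool_pos: [0.5203, -0.2129, 0.115]
tool_rot: [3.137, -0.146, 0.002]
contact_force: [-5.1, 3.5, 14.8]
opening: 0.0002
```

```bash
python3 f.py 2
```

```text
43.3 pos [ 0.52028 -0.21292  0.11499] F [-5.58  2.47 15.03] sem [0.14 0.03 0.34] T [5.170e-01 1.105e+00 1.000e-03] yaw -5.33
```

Firm contact on the saddle: z stays at 0.115 m as the force goes from 7 to 15 N, so the plate is seated. That was a bit over 12 N, so I back off now.

drive_tool(
  moves=[0,0,0,0,0,0.004,1,0,0,0,0,0,0.01,1,0,0,0,0,0,0.04,1,0,0,0,0,0,0.05,1,0,0,0,0,0,0.05,1],
)

```text
t: 43.92
tool_pos: [0.5192, -0.2122, 0.2665]
tool_rot: [-3.138, 0.146, 0.001]
contact_force: [1.3, -0.3, 0.2]
opening: 0.0001
```

drive_tool(
  moves=[0,0,0,0,0,0,1,0,0,0,0,0,0,1,0,0,0,0,0,0,1,0,0,0,0,0,0,1,0,0,0,0,0,0,1],
)

```text
t: 44.55
tool_pos: [0.5193, -0.2122, 0.2644]
tool_rot: [-3.137, 0.146, 0.002]
contact_force: [0.6, 0.1, 0.3]
opening: -0.0002
```

```bash
python3 - <<'E'
from h import *
o=ctrl.get_obs();pose=(o["tool_pos"],o["tool_rot"]);print(o["t"],pose[0],o["contact_force"])
im=ctrl.get_image("wrist")[:,:,::-1]
c=pixw([[.5197,-.2118,.09]],pose)[0].astype(int)
y0=max(c[1]-75,0);x0=c[0]-100;cv2.imwrite("pics/w14z.png",cv2.resize(im[y0:y0+150,x0:x0+200],None,fx=4,fy=4,interpolation=2));print(x0,y0)
cv2.imwrite("pics/s14.png",ctrl.get_image("scene")[:,:,::-1])
E
```

```text
44.55 [ 0.51925857 -0.21223032  0.26435818] [0.63056771 0.08952054 0.27704877]
157 88
```

View pics/w14z.png

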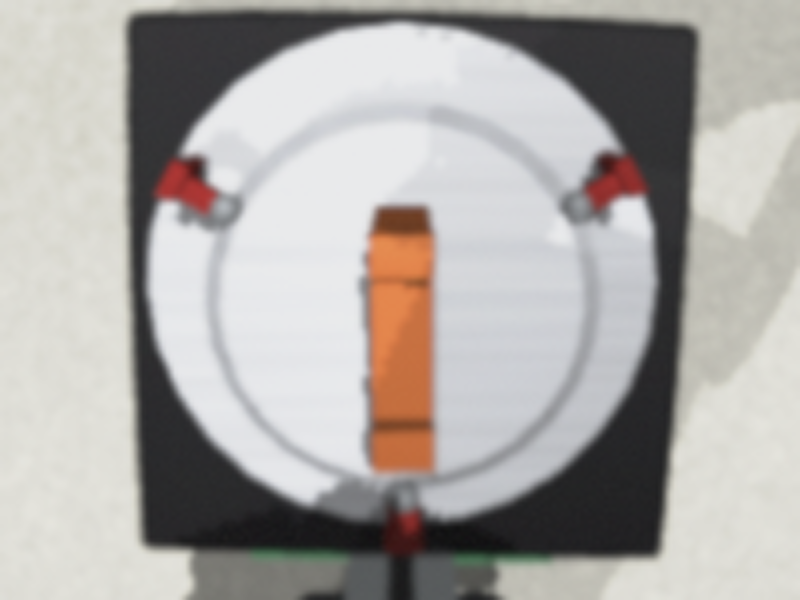

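View pics/s14.png

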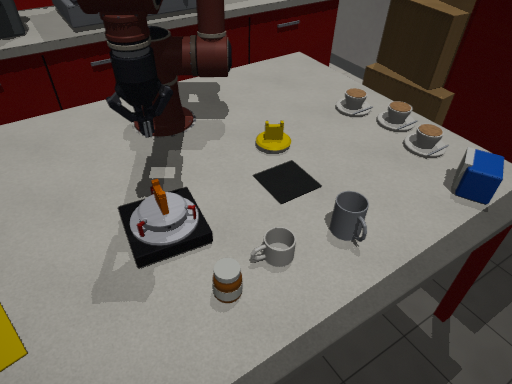

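The plate is level and centred on the deck. The rollers at zoomed (222,207), (580,206) and (403,497) are symmetric over the rim, and the cup, jug and jar have not moved. I hand the job in.

```bash
python3 -c "
from station import ctrl
print(ctrl.finish_job())"
```

```text
the job is handed in; nothing more can be done
None
```

I gripped the plate by its orange fin, lifted it and tilted it at the scene camera to confirm which way the grooves lie. I turned it to match the scale and felt for centre on the rollers. I then pushed it past them, lowered it onto the balls and let go, handing in at about 44.7 s.

**Last checks:**
- **Height:** the grip point at release worked out at about 0.126 m, the nominal home height.
- **Seated:** pressing on the saddle met a rigid stop, with no further travel from about 7 to 15 N.
- **Rollers:** in the wrist view all three sit symmetrically over the rim. I could only measure their travel roughly: about 1 mm further out than when empty, to about ±0.5 mm, against 2.5 mm nominal.
- **Other objects:** the cup, the jug and the jar have not moved.

**What disagreed or fell short:**
- The saddle press peaked at about 15 N, over the 12 N you asked for. The push past the rollers read about 8 N at its last check, before the plate snapped through between readings.
- Saddle contact came about 29 mm lower in the TCP reading than I computed. The camera views suggest the shut fingertips lie well behind the stated TCP.
- I had no direct reading of the rollers' peak travel as the rim passed. The side force just before was 0.4 N or less.

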